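Draw a serving paddle from the sprung dispenser and dock it in the loading stand

TASK

Take the top wooden serving paddle out of the spring-loaded dispenser by drawing it straight out by its handle, so that the next paddle rises into its place and the others stay in. Lay it flat on the grey loading stand and slide it, board first, beneath the fixed bar until it touches the orange stop, without shoving the stop back, and let go. Do not disturb the glass on the shelf above or the things standing around.

Things in the scene. Friction and masses are not known exactly. Their poses are not given: they have to be found in the camera images.
- dispenser: Fixed steel spring-loaded dispenser with three stacked paddles. Origin on the counter under the centre of the paddle boards; x points away from the open front (paddles are drawn out along -x), z up. Box x -51..53, y +-48 mm. Lips along both sides (z 85..91 mm, |y| 34..48, x -51..51) hold the stack down; a sprung lifter (150 N/m) presses the top paddle up against them with about 4 N.
- gate_top (a point): Middle of the dispenser's front, level with the top of its front gate (66 mm above the counter, x -51..-47 mm of the dispenser). The gate ends 4 mm below the top paddle's underside and blocks the lower paddles; a 38 mm wide gap in its middle lets the handles stick out, one right above the other.
- shelf_edge (a point): Middle of the front lower edge of the dispenser's wooden shelf, which stands over the handles: z 180..188 mm, x -90..60, y +-75 mm of the dispenser, wire rail up to z 198 mm. A gripper pointing straight down does not fit at the handle: it must lean back, away from the dispenser, by 25 to 45 degrees.
- paddle_1_grip (a point): Top paddle, to be taken: point on the handle's centre line, half-way up its thickness, 92 mm from the board's centre. Axes: x from handle to board, y across, z up. Wooden board 90 (x) x 80 (y) x 15 mm; handle in the same plane 28 wide, 15 thick, 75 mm long (45 to 120 mm from the board's centre), round end. About 110 g. In the dispenser the handle's top is at z 85 mm.
- stand_bar (a point): Middle of the underside of the stand's fixed round bar (12 mm thick, along y, above the stand's x = 0): 40 mm above the counter, 20 mm above the base, so the 15 mm paddle has 5 mm of play under it. The bar's top is at z 52 mm; its posts are at y +-56 mm.
- paddle_1_tip (a point): The middle of the top paddle's leading board edge (far from the handle), half-way up its thickness: 137 mm from paddle_1_grip along the paddle's x.
- paddle_2_center (a point): Second paddle, same shape: centre of its board, half-way up. It lies right under the top one (62 mm high) and rises 15 mm to the lips when the top one has been drawn out.
- paddle_3_center (a point): Third paddle, same shape, lowest: centre of its board, half-way up.
- stand: Fixed grey loading stand. Origin on the counter under its middle; x is the direction of insertion, z up. Base x -65..60, y +-62 mm, flat top at z 20 mm. Side guides 86 mm apart inside (x -13..60 mm, z up to 33 mm), flaring to about 98 mm at x = -58 mm.
- stop_face (a point): Middle of the front face of the orange stop block on the stand, which faces the entry (-x of the stand), 27.5 mm above the counter, 20 to 42 mm beyond the bar. The stop is held only by friction: it slides away (+x) if pushed with more than about 9 N.
- jigger: Steel hourglass-shaped bar jigger, 44 mm wide, 74 mm high, loose bystander behind the stand; origin at its foot.
- bar_tamper: Coffee tamper, 58 mm wide, 82 mm high, loose bystander at the right; origin at its foot.
- glass_foot (a point): Tea glass, 62 mm in diameter and 63 mm high, loose on the dispenser's shelf, upright: centre of its foot.

How it is judged:
By the outcome, as a careful person would: the job done as asked, in the order asked, and still so for the second after the job is handed in, with the robot touching nothing.
It also fails if it takes over 64 s, if anything falls off the work surface, if the arm or the gripper's body presses on something with over 40 N, if the wrist force passes 120 N, or if a joint passes its speed limit or range.

ROBOT

A 6-joint arm with a two-finger parallel gripper is mounted at the origin on a cart in front of the work surface, level with it; the furniture and walls round the work are solid. World frame = base frame: x ahead of the robot, y to its left, z up, the work surface at z = 0. Lengths are in m, angles in rad, forces in N, time in s.
With the tool pointing down it reaches from about 0.325 to 0.85 m from the base axis. Payload 4.4 kg.
Tool frame: the origin (TCP) lies midway between the tips of the shut fingers; the grasp point (between the pads) lies 19 mm behind it; z points along the fingers, y is the direction in which the jaws open and shut (so a half turn about z gives the same grasp; the last joint's range is limited). The gripper opens to 94 mm and grips with 3 to 60 N. Pads are 16 mm wide; open, the fingers measure 119 mm over their backs; the gripper's body (75 mm by 177 mm) begins 78 mm behind the grasp point.
Start: joints at [1.113, 0.207, 1.542, -0, 1.393, -0.15], TCP at [0.174, 0.548, 0.205] pointing down, gripper open.
Joint ranges: [-2.73, 2.73], [-0.86, 2.22], [0.23, 2.46], [-1.11, 4.25], [0.08, 2.63], [-2.82, 2.82]. Speed limits (rad/s): [2.79, 2.79, 3.14, 3.14, 3.14, 3.14].

INTERFACE

Orientations are given as a rotation vector (axis times angle).
In Python, from plant import env, camera, workorder, silhouettes, landmark_of gives the robot as it stands. The module is installed in compiled form; this text tells all that it offers.
- The arm moves only by the tool send_rows, never from a script. Its argument "steps" is a list of rows, each a list of 3 entries, a list of its own where there are three numbers: the opening, from -1 (shut) to 1 (fully open), so that 0 is half open, then the shift along the tool's x, y, z in m, then the turn about the tool's z in rad. In form: [[claw, [tx, ty, tz], twist], ...]. A call has 1 to 20 rows; each row shifts and turns the pose as measured when the row begins, along the tool's axes as they then stand; what a row does not reach is not made up. A row lasts 1/8 s, in which the tool goes at most 62.5 mm and 10.7 degrees, less where a joint would pass 70% of its speed; a pose out of reach is approached as far as the arm can. A call is refused whole if a number of a shift passes 0.0625 or a number of a turn 0.188, either way. A call with a gripper value outside its range is refused whole. The fingers move at their own pace and stop on an object; "grip_force" is the grip in N (left out, the last holds). Time passes only in rows, so rows that do not move let the fingers close. It gives the time, the measured TCP pose, the force and the opening at its end, in the units of the state.
- env.observe(): the state, without advancing time (a new reading comes with each control period).
- camera(name): name is "scene" or "top"; returns a dict with "image" (420x560x3 uint8, red, green, blue), "mtx" (3x3 intrinsics, pixels), "distortion" ([k1, k2, p1, p2, k3] as OpenCV has them; the pictures are not rectified), "camera_from_world" (4x4, takes a point from world to camera coordinates). Camera axes: x right, y up, looking along -z (the intrinsics and any distortion apply to the point x, -y, -z); pixel columns grow to the right and rows downward; lengths in m; the calibration is good to about 2 mm. A picture is of the moment at which its call begins. There is no depth.
- workorder.sign_off(): hands the job in, once; it reports no verdict.
Trained networks look in a picture, given as the dict that the camera call returned (one of the last four; its "shot" number tells which), for a name from the list of things; names that differ only in an ending like _2 or _b are one class to them, and where a whole thing is asked for, a point or a joint stands for the part that bears it (a point fixed in the world has none). Each returns a list of dicts, best first, with "score" (0 to 1); they miss things now and then, are a little off and sometimes report something else, mostly with a low value. They report only what shows in the picture. A call takes as long as a camera call.
- silhouettes(picture, name): "mask" (420x560 bool, what is visible of it) and "bbox" ([left, top, right, bottom] in pixels, round what is visible of it).
- landmark_of(picture, name): "point" ([row, column] in pixels: a listed point, or the origin of a listed thing).
The state is a dict: "clock": time; "joint_pos": joint angles; "qd": joint speeds; "tau": joint torques, N m; "position": TCP position; "ee_rot": TCP orientation; "wrist_force": force on the tool from outside, world axes, zero at the start; "wrist_torque": the same for the moment, N m; "opening": opening from 0.0 (shut) to 1.0 (fully open).
Only numpy, scipy, OpenCV 4.12 (cv2) and the standard library are available. Lean on these libraries where they do the work, as an engineer would, in place of code of your own. Each camera call takes 0.05 s, during which the arm holds its last target.

## Working session

There is one attempt and no reset: what is moved stays moved. The work goes in short steps, Python scripts to look and compute and a tool call to move; the robot and the scene stay as the last step left them, time stands still between calls to the robot, and variables do not carry over. Pictures are saved under pics/ and viewed, and the job is handed in when it is done.

Besides the shell and the picture viewer there is one more tool, called after "Request:" as name([rows], argument=value, ...), one row to a line, values as JSON. send_rows: Moves the arm, as the interface text tells. Its arguments: {"type":"object","properties":{"steps":{"type":"array","items":{"type":"array"}},"grip_force":{"type":"number"}},"required":["steps"]}

```bash
mkdir -p pics; ls; cat > h.py <<'E'
import numpy as np, cv2
from plant import env, camera, workorder, silhouettes, landmark_of
from scipy.spatial.transform import Rotation as R
def save(p,n): cv2.imwrite('pics/'+n+'.png', p['image'][:,:,::-1])
def ray(p,rc):
    T=p['camera_from_world']; u=cv2.undistortPoints(np.array([[[rc[1],rc[0]]]],float),p['mtx'],np.array(p['distortion'],float))[0,0]
    d=T[:3,:3].T@np.array([u[0],-u[1],-1.]); o=-T[:3,:3].T@T[:3,3]; return o,d/np.linalg.norm(d)
def atz(p,rc,z):
    o,d=ray(p,rc); return o+d*(z-o[2])/d[2]
def tri(rs):
    A=0;b=0
    for o,d in rs:
        P=np.eye(3)-np.outer(d,d);A=A+P;b=b+P@o
    x=np.linalg.solve(A,b); return x,[np.linalg.norm((np.eye(3)-np.outer(d,d))@(x-o)) for o,d in rs]
def proj(p,X):
    T=p['camera_from_world'];c=T[:3,:3]@np.array(X)+T[:3,3]
    return cv2.projectPoints(np.array([[c[0],-c[1],-c[2]]]),np.zeros(3),np.zeros(3),p['mtx'],np.array(p['distortion'],float))[0][0,0]
E
python3 - <<'E'
from h import *
print(env.observe())
s=camera("scene");t=camera("top");save(s,"s0");save(t,"t0")
for n in ["dispenser","gate_top","shelf_edge","paddle_1_grip","stand_bar","paddle_1_tip","paddle_2_center","stand","stop_face","jigger","bar_tamper","glass_foot"]:
    a=landmark_of(s,n);b=landmark_of(t,n)
    print(n,[(np.round(q['point'],1),round(q['score'],2)) for q in a[:3]],[(np.round(q['point'],1),round(q['score'],2)) for q in b[:3]])
    if a and b:
        x,e=tri([ray(s,a[0]['point']),ray(t,b[0]['point'])]);print('   ',x.round(4),np.round(e,4))
E
```

```text
pics
{'clock': 0.0, 'joint_pos': array([ 1.11250212e+00,  2.07419750e-01,  1.54295051e+00,  1.79900879e-05,
        1.39351235e+00, -1.50520427e-01]), 'qd': array([ 0.00100302, -0.00090826,  0.00051704,  0.00047703,  0.00040345,
        0.00143219]), 'tau': array([ 9.95748051e-04, -3.70867538e+01, -2.81420445e+01,  7.00148405e-02,
        3.60330823e-02, -1.88300437e-04]), 'position': array([0.17384079, 0.5472368 , 0.20429261]), 'ee_rot': array([-0.48144094, -3.10377015,  0.00342258]), 'wrist_force': array([-0.30967013, -0.23932667,  0.73357529]), 'wrist_torque': array([-0.05055794, -0.0313439 , -0.0535037 ]), 'opening': 1.0001282840254326}
dispenser [(array([233.1, 304.7]), 0.82)] []
gate_top [(array([203.6, 294.9]), 0.67), (array([224.4, 301.2]), 0.58)] []
shelf_edge [(array([202.2, 294.8]), 0.57), (array([208.1, 313.6]), 0.24)] [(array([229.2, 292. ]), 0.78)]
    [ 0.5077 -0.1892  0.1877] [0.0025 0.0025]
paddle_1_grip [(array([234.4, 295.4]), 0.77)] [(array([228.8, 287.9]), 0.57)]
    [ 0.5071 -0.1865  0.0708] [0.0028 0.0028]
stand_bar [(array([311.9, 267.3]), 0.74), (array([321.3
[... 168 characters left out ...]
5.1, 308.7]), 0.5)] [(array([238.7, 204.8]), 0.65)]
    [ 0.4459 -0.0127  0.3113] [0.0375 0.0375]
stand [(array([321. , 264.1]), 0.92)] [(array([241.4, 193.7]), 0.62)]
    [0.4771 0.0713 0.0018] [0.0006 0.0006]
stop_face [(array([304.3, 270.1]), 0.63), (array([233.7, 296.6]), 0.52)] [(array([237.8, 203.6]), 0.7)]
    [0.4817 0.0384 0.0296] [0.0048 0.0048]
jigger [(array([317.3, 192.3]), 0.96)] [(array([179.4, 168.5]), 0.71), (array([230.4, 371.2]), 0.57)]
    [0.6471 0.1423 0.007 ] [0.0005 0.0005]
bar_tamper [] [(array([229.6, 368.2]), 0.71)]
glass_foot [(array([186.1, 309. ]), 0.85)] [(array([229.6, 334.5]), 0.81), (array([231.9, 371.2]), 0.61)]
    [ 0.5073 -0.2923  0.1708] [0.0024 0.0024]
```

View pics/s0.png

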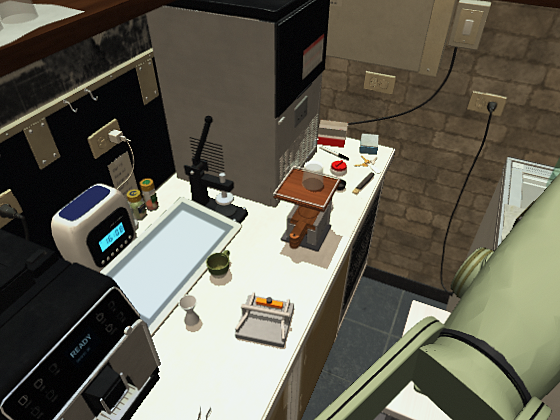

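View pics/t0.png

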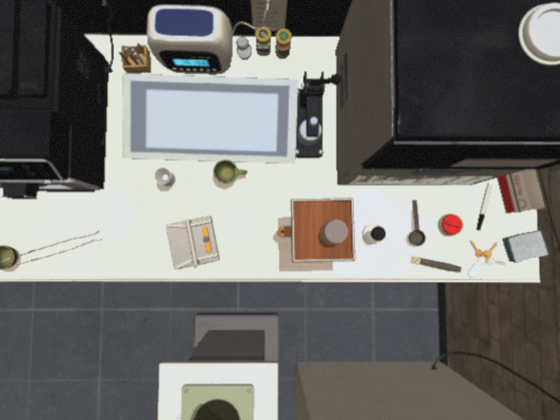

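```bash
python3 - <<'E'
import cv2
t=cv2.imread('pics/t0.png');s=cv2.imread('pics/s0.png')
cv2.imwrite('pics/tz.png',cv2.resize(t[185:285,150:370],None,fx=3.6,fy=3.6,interpolation=cv2.INTER_CUBIC))
cv2.imwrite('pics/sz.png',cv2.resize(s[155:350,225:355],None,fx=3,fy=3,interpolation=cv2.INTER_CUBIC))
E
```

```text
(no output)
```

View pics/tz.png

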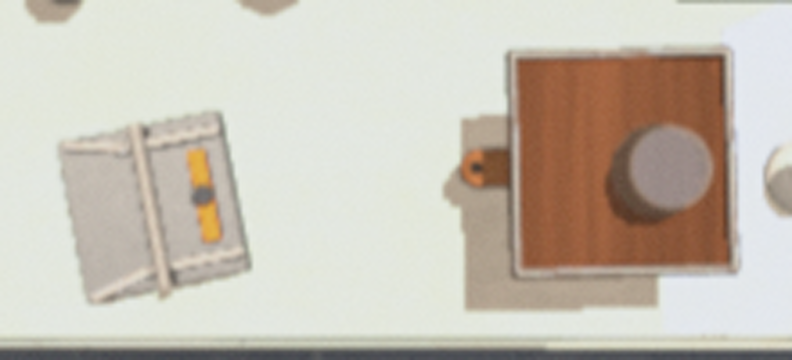

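View pics/sz.png

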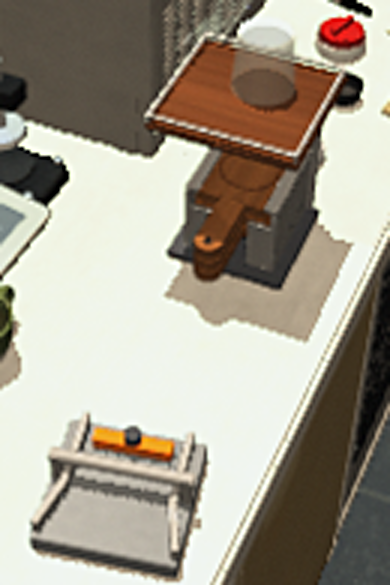

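```bash
cat > fit.py <<'E'
from h import *
from scipy.optimize import least_squares
s=camera("scene");t=camera("top")
def C(l,sc,ox,oy): return [(a/sc+ox-0.36,b/sc+oy-0.36) for a,b in l]
def fit(obs,x0):
    def f(q):
        c,sn=np.cos(q[2]),np.sin(q[2]);r=[]
        for p,X,uv in obs:
            W=[q[0]+c*X[0]-sn*X[1],q[1]+sn*X[0]+c*X[1],X[2]]
            r+=list(proj(p,W)-uv)
        return np.array(r)
    o=least_squares(f,x0,loss='soft_l1');return o.x,f(o.x).reshape(-1,2)
sh=[(-.09,.075,.198),(.06,.075,.198),(.06,-.075,.198),(-.09,-.075,.198)]
tp=C([(508,48),(732,46),(738,272),(516,276)],3.6,150,185)
sp=C([(148,117),(205,37),(345,75),(301,155)],3,225,155)
print([atz(t,(b,a),.198).round(4) for a,b in tp])
print([atz(s,(b,a),.198).round(4) for a,b in sp])
for nm,ob in [('top',[(t,a,b) for a,b in zip(sh,tp)]),('scene',[(s,a,b) for a,b in zip(sh,sp)])]:
    x,r=fit(ob,[.5,-.28,-1.57]);print(nm,x.round(4),r.round(1).tolist())
st=[(-.065,.062,.02),(.06,.062,.02),(.06,-.062,.02),(-.065,-.062,.02)]
tq=C([(60,147),(218,113),(250,268),(93,302)],3.6,150,185)
sq=C([(33,545),(205,455),(181,573)],3,225,155)
print([atz(t,(b,a),.02).round(4) for a,b in tq])
print([atz(s,(b,a),.02).round(4) for a,b in sq])
x,r=fit([(t,a,b) for a,b in zip(st,tq)],[.48,.07,-1.5]);print('top',x.round(4),r.round(1).tolist())
x,r=fit([(s,a,b) for a,b in zip([st[0],st[2],st[3]],sq)],[.48,.07,-1.5]);print('sc',x.round(4),r.round(1).tolist())
for n,p in(('s',s),('t',t)):
  for k in ['dispenser','stand','paddle_1_grip','stop_face','glass_foot','bar_tamper']:
    m=silhouettes(p,k); print(n,k,[(q['bbox'],round(q['score'],2),int(q['mask'].sum())) for q in m[:3]])
print(t['mtx'],s['mtx'],[-(p['camera_from_world'][:3,:3].T@p['camera_from_world'][:3,3]).round(2) for p in (s,t)])
E
python3 fit.py
```

```text
[array([ 0.5786, -0.1867,  0.198 ]), array([ 0.5803, -0.3335,  0.198 ]), array([ 0.4333, -0.3356,  0.198 ]), array([ 0.4304, -0.1917,  0.198 ])]
[array([ 0.571 , -0.1861,  0.198 ]), array([ 0.5745, -0.3235,  0.198 ]), array([ 0.4301, -0.3225,  0.198 ]), array([ 0.427 , -0.1947,  0.198 ])]
top [ 0.506  -0.2767 -1.552 ] [[-0.6, -0.3], [0.8, -0.8], [1.1, 0.5], [-1.5, 0.5]]
scene [ 0.502  -0.2749 -1.5362] [[-1.5, 0.5], [-0.2, -1.9], [2.0, -2.7], [0.2, 1.9]]
[array([0.5196, 0.1431, 0.02  ]), array([0.5456, 0.0244, 0.02  ]), array([ 0.4289, -0.0011,  0.02  ]), array([0.4035, 0.116 , 0.02  ])]
[array([0.5145, 0.1511, 0.02  ]), array([0.4243, 0.0112, 0.02  ]), array([0.3959, 0.1241, 0.02  ])]
top [ 0.4749  0.0681 -1.3481] [[-0.7, -0.5], [0.5, -1.1], [1.1, 0.4], [-0.7, 1.3]]
sc [ 0.4709  0.0758 -1.3379] [[-1.1, 0.5], [1.2, -2.3], [0.0, 0.3]]
s dispenser [([273.2, 166.7, 339.9, 250.8], 0.74, 2507)]
s stand [([234.6, 294.6, 297.0, 347.7], 0.91, 2298), ([271.4, 166.4, 338.8, 248.6], 0.22, 2462)]
s paddle_1_grip [([289.0, 208.5, 316.9, 240.4], 0.69, 592), ([289.8, 219.6, 313.0, 246.2], 0.24, 48)]
s stop_face [([257.5, 295.1, 280.3, 307.3], 0.52, 183)]
s glass_foot [([298.9, 161.3, 321.2, 189.4], 0.64, 515)]
s bar_tamper []
t dispenser [([289.1, 195.0, 355.4, 265.0], 0.67, 3490)]
t stand [([165.6, 213.6, 223.9, 270.1], 0.55, 2109)]
t paddle_1_grip [([166.1, 219.7, 219.7, 268.0], 0.33, 2081)]
t stop_face [([201.7, 225.8, 211.6, 253.0], 0.44, 135)]
t glass_foot [([322.0, 219.7, 347.5, 247.3], 0.76, 551)]
t bar_tamper [([362.6, 221.8, 389.3, 244.8], 0.75, 379), ([293.6, 194.8, 353.0, 265.0], 0.56, 3286)]
[[460.76928166   0.         273.37040407]
 [  0.         460.76928166 205.08413581]
 [  0.           0.           1.        ]] [[427.30400211   0.         280.83262853]
 [  0.         427.30400211 218.19854737]
 [  0.           0.           1.        ]] [array([0.18, 0.63, 0.92]), array([ 0.47, -0.13,  1.28])]
```

Request:
send_rows([
  [1, [0.03, -0.048, -0.01], 0],
  [1, [0.03, -0.048, -0.01], 0],
  [1, [0.03, -0.048, -0.01], 0],
  [1, [0.03, -0.048, -0.01], 0],
])

```text
clock: 2.5
position: [-0.0004, 0.3991, 0.2443]
ee_rot: [-0.49, -3.101, 0.005]
wrist_force: [-0.6, 1.2, 0.4]
opening: 0.996
```

```bash
cat >> h.py <<'E'
import json
def st():
    o=env.observe();M=R.from_rotvec(o['ee_rot']).as_matrix()
    print('t',round(o['clock'],2),'q',o['joint_pos'].round(3),'p',o['position'].round(4),'op',round(o['opening'],3),'F',o['wrist_force'].round(1),'T',o['wrist_torque'].round(2))
    print('tx',M[:,0].round(3),'ty',M[:,1].round(3),'tz',M[:,2].round(3))
    open('log.txt','a').write(json.dumps([o['joint_pos'].tolist(),o['position'].tolist(),o['ee_rot'].tolist()])+'\n')
    return o,M
E
python3 -c "
from h import *
st()"
```

```text
t 2.5 q [ 1.353 -0.217  1.882  0.002  1.479  0.095] p [-0.0004  0.3991  0.2443] op 0.996 F [-0.6  1.2  0.4] T [0.04 0.03 0.01]
tx [-0.951  0.308  0.001] ty [ 0.308  0.951 -0.003] tz [-0.002 -0.003 -1.   ]
```

Request:
send_rows([
  [1, [0.037, -0.012, 0], 0],
  [1, [0.037, -0.012, 0], 0],
  [1, [-0.01, -0.03, 0], 0],
  [1, [-0.01, -0.03, 0], 0],
  [1, [-0.01, -0.03, 0], 0],
  [1, [-0.01, -0.03, 0], 0],
])

```text
clock: 3.25
position: [-0.082, 0.2682, 0.2465]
ee_rot: [-0.481, -3.102, -0.004]
wrist_force: [0.0, -0.2, -0.4]
opening: 1.005
```

```bash
python3 -c "
from h import *
st()"
```

```text
t 3.25 q [ 1.552e+00 -5.450e-01  2.095e+00  2.000e-03  1.589e+00  2.890e-01] p [-0.082   0.2682  0.2465] op 1.005 F [ 0.  -0.2 -0.4] T [-0.03 -0.01  0.01]
tx [-0.953  0.303  0.003] ty [0.303 0.953 0.002] tz [-0.002  0.003 -1.   ]
```

Request:
send_rows([
  [1, [-0.01, -0.03, 0], 0],
  [1, [-0.01, -0.03, 0], 0],
  [1, [-0.01, -0.03, 0], 0],
  [1, [-0.01, -0.03, 0], 0],
  [1, [-0.01, -0.03, 0], 0],
])

```text
clock: 3.88
position: [-0.1019, 0.1401, 0.2464]
ee_rot: [0.485, 3.08, -0.04]
wrist_force: [-0.7, 0.3, 0.2]
opening: 0.996
```

```bash
python3 -c "
from h import *
st()"
```

```text
t 3.88 q [ 1.712 -0.86   2.228 -0.015  1.804  0.45 ] p [-0.1019  0.1401  0.2464] op 0.996 F [-0.7  0.3  0.2] T [-0.02  0.04  0.02]
tx [-0.951  0.307 -0.027] ty [ 0.307  0.951 -0.022] tz [ 0.019 -0.029 -0.999]
```

Request:
send_rows([
  [1, [-0.012, -0.005, -0.03], 0],
  [1, [-0.003, -0.01, -0.03], 0],
  [1, [-0.003, -0.01, -0.03], 0],
  [1, [-0.003, -0.01, -0.03], 0],
])

```text
clock: 4.38
position: [-0.1038, 0.1124, 0.3703]
ee_rot: [0.476, 3.072, -0.059]
wrist_force: [1.1, 0.8, 0.7]
opening: 1.002
```

```bash
python3 -c "
from h import *
st()"
```

```text
t 4.38 q [ 1.766 -0.859  1.981 -0.02   2.066  0.493] p [-0.1038  0.1124  0.3703] op 1.002 F [1.1 0.8 0.7] T [ 0.04  0.06 -0.04]
tx [-0.953  0.302 -0.038] ty [ 0.303  0.952 -0.032] tz [ 0.027 -0.042 -0.999]
```

Request:
send_rows([
  [1, [-0.008, 0.0, -0.06], 0],
  [1, [-0.003, 0.0, -0.06], 0],
  [1, [-0.003, 0.0, -0.06], 0],
])

```text
clock: 4.75
position: [-0.095, 0.1136, 0.5542]
ee_rot: [0.472, 3.072, -0.058]
wrist_force: [0.2, 0.4, 0.6]
opening: 1.0
```

```bash
python3 -c "
from h import *
st()"
```

```text
t 4.75 q [ 1.704 -0.7    1.537 -0.029  2.35   0.418] p [-0.095   0.1136  0.5542] op 1.0 F [0.2 0.4 0.6] T [ 0.02  0.05 -0.04]
tx [-0.953  0.3   -0.038] ty [ 0.301  0.953 -0.032] tz [ 0.027 -0.042 -0.999]
```

```bash
cat > fk.py <<'E'
import json,numpy as np
from scipy.spatial.transform import Rotation as R
D=[json.loads(l) for l in open('log.txt')]
D.append([[1.11250212e+00,2.07419750e-01,1.54295051e+00,1.8e-05,1.39351235e+00,-1.50520427e-01],[0.17384079,0.5472368,0.20429261],[-0.48144094,-3.10377015,0.00342258]])
A=[];b=[]
for q,p,_ in D:
    r=p[0]*np.cos(q[0])+p[1]*np.sin(q[0]); lat=-p[0]*np.sin(q[0])+p[1]*np.cos(q[0])
    s=q[1]+q[2];T=s+q[4]
    A.append([1,0,np.sin(q[1]),np.sin(s),np.cos(s),np.sin(T)]);b.append(r)
    A.append([0,1,np.cos(q[1]),np.cos(s),-np.sin(s),np.cos(T)]);b.append(p[2]); print(round(lat,4))
A=np.array(A);b=np.array(b)
x=np.linalg.lstsq(A,b,rcond=None)
print('a1 d1 a2 a3 b L',x[0].round(4),(A@x[0]-b).round(4),x[3])
E
python3 fk.py
```

```text
0.0867
0.087
0.0812
0.0801
0.0791
0.0862
a1 d1 a2 a3 b L [-1.000e-04  2.826e-01  4.550e-01  4.997e-01  9.400e-02  3.417e-01] [ 0. -0. -0.  0. -0. -0. -0.  0.  0. -0.  0. -0.] [4.7314374  3.5319484  0.80763907 0.55180146 0.42644376 0.01485371]
```

```bash
cat > kin.py <<'E'
import json,numpy as np
from scipy.spatial.transform import Rotation as R
from scipy.optimize import least_squares
lo=np.array([-2.73,-.86,.23,-1.11,.08,-2.82]);hi=np.array([2.73,2.22,2.46,4.25,2.63,2.82])
P=[.2826,.455,.4997,.094,.3417,.0867]
def fk(q,P=P):
    d1,a2,a3,b,L,e=P
    z=lambda a:R.from_euler('z',a); y=lambda a:R.from_euler('y',a)
    r=z(q[0]);p=r.apply([0,e,d1]); r=r*y(q[1]);p=p+r.apply([0,0,a2]);r=r*y(q[2]);p=p+r.apply([b,0,a3])
    r=r*z(q[3])*y(q[4]);p=p+r.apply([0,0,L]);r=r*z(q[5]);return p,r
def ik(p,Rm,tries=30,seed=0):
    rng=np.random.default_rng(seed);sol=[]
    for i in range(tries):
        f=lambda q:np.r_[(fk(q)[0]-p)*5,(R.from_matrix(Rm).inv()*fk(q)[1]*OFF).as_rotvec()]
        o=least_squares(f,rng.uniform(lo,hi),bounds=(lo,hi))
        if o.cost<1e-7 and not any(np.linalg.norm(o.x-s)<.05 for s in sol): sol.append(o.x)
    return sol
OFF=R.identity()
if __name__=='__main__':
    D=[json.loads(l) for l in open('log.txt')]
    for q,p,rv in D:
        a,b=fk(q);print((a-p).round(4),(b.inv()*R.from_rotvec(rv)).as_rotvec().round(3))
E
python3 kin.py
```

```text
[-0.0005  0.0002  0.0001] [-0.     0.     1.571]
[-0.0005  0.0001  0.0001] [-0.     0.     1.571]
[-0.0005  0.      0.0002] [-0.     0.     1.571]
[-0.0005 -0.      0.0002] [ 0.    -0.     1.571]
[-0.0005 -0.0001  0.0002] [ 0.    -0.     1.571]
```

```bash
sed -i "s/^OFF=.*/OFF=R.from_euler('z',np.pi\/2)/" kin.py; cat > t.py <<'E'
from kin import *
def Rt(yaw,tilt,flip):
    X=np.array([np.cos(yaw),np.sin(yaw),0]);Y=np.array([-np.sin(yaw),np.cos(yaw),0])
    z=np.sin(tilt)*X-np.cos(tilt)*np.array([0,0,1]); y=flip*Y; return np.c_[np.cross(y,z),y,z]
for tilt in (25,32,40):
  for flip in (1,-1):
    for nm,p,yaw in (('handle',[.505,-.185,.077],-1.55),('lift',[.51,-.05,.12],-1.55),('stand-in',[.443,.22,.035],-1.345),('standfin',[.452,.19,.035],-1.345)):
      for s in ik(p,Rt(yaw,np.radians(tilt),flip),12): print(tilt,flip,nm,s.round(2), (np.minimum(s-lo,hi-s)).min().round(2))
E
python3 t.py
```

```text
25 1 handle [-0.25  0.25  1.85 -0.51  0.97  0.01] 0.6
25 1 lift [ 0.02  0.21  1.8  -0.48  1.17  0.19] 0.63
25 1 stand-in [ 0.56  0.4   1.76 -0.45  1.17  0.55] 0.66
25 1 standfin [ 0.5   0.38  1.79 -0.46  1.14  0.51] 0.65
25 -1 stand-in [ 0.56  0.4   1.76 -0.45  1.17 -2.59] 0.23
25 -1 standfin [ 0.5   0.38  1.79 -0.46  1.14 -2.63] 0.19
32 1 handle [-0.18  0.28  1.87 -0.67  0.98  0.18] 0.44
32 1 lift [ 0.09  0.26  1.79 -0.6   1.2   0.32] 0.51
32 1 stand-in [ 0.62  0.46  1.72 -0.54  1.24  0.65] 0.57
32 1 standfin [ 0.57  0.44  1.76 -0.56  1.21  0.62] 0.55
32 -1 stand-in [ 0.62  0.46  1.72 -0.54  1.24 -2.49] 0.33
32 -1 standfin [ 0.57  0.44  1.76 -0.56  1.21 -2.52] 0.3
40 1 handle [-0.1   0.33  1.88 -0.84  1.02  0.37] 0.27
40 1 lift [ 0.16  0.32  1.78 -0.73  1.26  0.45] 0.38
40 1 stand-in [ 0.69  0.55  1.67 -0.63  1.34  0.74] 0.48
40 1 standfin [ 0.63  0.52  1.71 -0.66  1.3   0.72] 0.45
40 -1 handle [-0.1   0.33  1.88 -0.84  1.02 -2.77] 0.05
40 -1 lift [ 0.16  0.32  1.78 -0.73  1.26 -2.69] 0.13
40 -1 stand-in [ 0.69  0.55  1.67 -0.63  1.34 -2.4 ] 0.42
40 -1 standfin [ 0.63  0.52  1.71 -0.66  1.3  -2.42] 0.4
```

Request:
send_rows([
  [1, [0.023, -0.015, 0.012], 0],
  [1, [0.023, -0.015, 0.012], 0],
  [1, [0.023, -0.015, 0.012], 0],
  [1, [0.023, -0.015, 0.012], 0],
])

```text
clock: 5.25
position: [-0.2016, 0.0855, 0.5102]
ee_rot: [0.502, 3.077, -0.036]
wrist_force: [-1.3, 0.2, 0.0]
opening: 0.998
```

Request:
send_rows([
  [1, [0.023, -0.015, 0.012], 0],
  [1, [0.023, -0.015, 0.012], 0],
  [1, [0.023, -0.015, 0.012], 0],
  [1, [0.023, -0.015, 0.012], 0],
])

```text
clock: 5.75
position: [-0.3101, 0.054, 0.4601]
ee_rot: [0.498, 3.082, -0.032]
wrist_force: [0.1, 0.4, 0.3]
opening: 0.998
```

```bash
python3 -c "
from h import *
st()"
```

```text
t 5.75 q [ 2.677 -0.425  1.602  0.015  1.989  1.432] p [-0.3101  0.054   0.4601] op 0.998 F [0.1 0.4 0.3] T [ 0.07 -0.01 -0.08]
tx [-0.949  0.315 -0.023] ty [ 0.315  0.949 -0.017] tz [ 0.016 -0.023 -1.   ]
```

Request:
send_rows([
  [1, [0.005, -0.04, 0], 0],
  [1, [0.005, -0.04, 0], 0],
  [1, [0.005, -0.04, 0], 0],
  [1, [0.005, -0.04, 0], 0],
])

```text
clock: 6.25
position: [-0.3368, 0.0075, 0.4673]
ee_rot: [-0.5, -3.092, 0.194]
wrist_force: [-0.8, -0.4, -0.2]
opening: 1.0
```

```bash
python3 -c "
from h import *
st()"
```

```text
t 6.25 q [ 2.732 -0.398  1.576  0.132  1.988  1.534] p [-0.3368  0.0075  0.4673] op 1.0 F [-0.8 -0.4 -0.2] T [0.05 0.02 0.02]
tx [-0.949  0.314 -0.016] ty [ 0.314  0.942 -0.122] tz [-0.023 -0.121 -0.992]
```

Request:
send_rows([
  [1, [0.0, -0.06, 0], 0],
  [1, [0.0, -0.06, 0], 0],
  [1, [0.0, -0.06, 0], 0],
  [1, [0.0, -0.06, 0], 0],
])

```text
clock: 6.75
position: [-0.3395, -0.0529, 0.5149]
ee_rot: [-0.491, -3.023, 0.442]
wrist_force: [0.1, 0.2, -0.5]
opening: 1.001
```

```bash
python3 -c "
from h import *
st()"
```

```text
t 6.75 q [ 2.732 -0.427  1.521  0.327  2.05   1.635] p [-0.3395 -0.0529  0.5149] op 1.001 F [ 0.1  0.2 -0.5] T [ 0.13 -0.04 -0.02]
tx [-0.949  0.316  0.001] ty [ 0.303  0.909 -0.286] tz [-0.091 -0.271 -0.958]
```

Request:
send_rows([
  [1, [0.0, -0.06, 0.02], 0],
  [1, [0.0, -0.06, 0.02], 0],
  [1, [0.0, -0.06, 0.02], 0],
  [1, [0.0, -0.06, 0.02], 0],
  [1, [0.0, -0.06, 0.02], 0],
])

```text
clock: 7.38
position: [-0.3403, -0.1253, 0.5377]
ee_rot: [-0.471, -2.906, 0.737]
wrist_force: [0.2, -1.1, -0.1]
opening: 1.0
```

```bash
python3 -c "
from h import *
st()"
```

```text
t 7.38 q [ 2.732 -0.496  1.572  0.562  2.016  1.742] p [-0.3403 -0.1253  0.5377] op 1.0 F [ 0.2 -1.1 -0.1] T [ 0.24 -0.09  0.03]
tx [-0.946  0.322  0.027] ty [ 0.271  0.834 -0.48 ] tz [-0.177 -0.447 -0.877]
```

Request:
send_rows([
  [1, [0.0, -0.06, 0.03], 0],
  [1, [0.0, -0.05, 0.03], 0],
])

```text
clock: 7.62
position: [-0.34, -0.1506, 0.5429]
ee_rot: [-0.461, -2.855, 0.842]
wrist_force: [-0.4, -0.1, -0.2]
opening: 1.0
```

```bash
python3 -c "
from h import *
o,M=st()
from kin import *
# q1 limit leave: candidates of high front poses keeping this orientation
for p in ([-.2,.3,.5],[0.1,.45,.5],[.4,.3,.6],[.5,.1,.65],[.55,.0,.65]):
  for s in ik(np.array(p),M,12): print(p,s.round(2))
"
```

```text
t 7.62 q [ 2.732 -0.527  1.606  0.643  1.988  1.772] p [-0.34   -0.1506  0.5429] op 1.0 F [-0.4 -0.1 -0.2] T [ 0.22 -0.09 -0.  ]
tx [-0.945  0.325  0.037] ty [ 0.253  0.798 -0.547] tz [-0.207 -0.508 -0.836]
[-0.2, 0.3, 0.5] [ 1.66 -0.05  1.34  0.36  2.35  0.6 ]
[0.1, 0.45, 0.5] [ 1.17  0.31  0.94 -0.01  2.47 -0.09]
[0.4, 0.3, 0.6] [ 0.66  0.43  0.57 -0.55  2.59 -1.  ]
[0.5, 0.1, 0.65] [ 0.31  0.4   0.51 -0.76  2.48 -1.5 ]
[0.55, 0.0, 0.65] [ 0.14  0.43  0.46 -0.78  2.4  -1.66]
```

```bash
cat >> h.py <<'E'
def wt(d,n=1):
    M=R.from_rotvec(env.observe()['ee_rot']).as_matrix(); print(n,(M.T@np.array(d)/n).round(4))
E
python3 -c "
from h import *
wt([0,.21,-.04],4);wt([.14,.24,0],5);wt([.3,.15,0],6);wt([.3,-.15,.1],6)"
```

```text
4 [ 0.0167  0.0474 -0.0183]
5 [-0.0109  0.0454 -0.0302]
6 [-0.0391  0.0326 -0.0231]
6 [-0.0548 -0.0164 -0.0116]
```

Request:
send_rows([
  [1, [0.017, 0.047, -0.018], 0],
  [1, [0.017, 0.047, -0.018], 0],
  [1, [0.017, 0.047, -0.018], 0],
  [1, [0.017, 0.047, -0.018], 0],
  [1, [-0.011, 0.045, -0.03], 0],
  [1, [-0.011, 0.045, -0.03], 0],
  [1, [-0.011, 0.045, -0.03], 0],
  [1, [-0.011, 0.045, -0.03], 0],
  [1, [-0.011, 0.045, -0.03], 0],
])

```text
clock: 8.75
position: [-0.2013, 0.3053, 0.5071]
ee_rot: [-0.429, -2.846, 0.832]
wrist_force: [0.1, 0.3, 0.2]
opening: 1.001
```

```bash
python3 -c "
from h import *
st()
wt([.3,.15,0],6);wt([.3,-.15,.1],6)"
```

```text
t 8.75 q [ 1.656 -0.041  1.316  0.374  2.355  0.584] p [-0.2013  0.3053  0.5071] op 1.001 F [0.1 0.3 0.2] T [ 0.23 -0.07  0.03]
tx [-0.949  0.311  0.058] ty [ 0.231  0.806 -0.545] tz [-0.217 -0.504 -0.836]
6 [-0.0397  0.0317 -0.0234]
6 [-0.0542 -0.0177 -0.0122]
```

Request:
send_rows([
  [1, [-0.04, 0.032, -0.023], 0],
  [1, [-0.04, 0.032, -0.023], 0],
  [1, [-0.04, 0.032, -0.023], 0],
  [1, [-0.04, 0.032, -0.023], 0],
  [1, [-0.04, 0.032, -0.023], 0],
  [1, [-0.04, 0.032, -0.023], 0],
  [1, [-0.054, -0.018, -0.012], 0],
  [1, [-0.054, -0.018, -0.012], 0],
  [1, [-0.054, -0.018, -0.012], 0],
  [1, [-0.054, -0.018, -0.012], 0],
  [1, [-0.054, -0.018, -0.012], 0],
  [1, [-0.054, -0.018, -0.012], 0],
])

```text
clock: 10.25
position: [0.4192, 0.3091, 0.5993]
ee_rot: [-0.416, -2.84, 0.825]
wrist_force: [0.5, -0.0, -0.5]
opening: 1.001
```

```bash
python3 -c "
from h import *
o,M=st()
wt([.05,0,0]);wt([0,-.05,0]);wt([0,0,.05])
for tg in ([0.011,-.53,-.848],):
  z=M[:,2];y=np.cross([0,0,1.],z);y/=np.linalg.norm(y);print('hor y',y.round(3),'twist',np.arctan2(-y@M[:,0],y@M[:,1]))
"
```

```text
t 10.25 q [ 0.644  0.502  0.471 -0.564  2.62  -1.065] p [0.4192 0.3091 0.5993] op 1.001 F [ 0.5 -0.  -0.5] T [ 0.21 -0.12  0.01]
tx [-0.949  0.306  0.071] ty [ 0.22   0.81  -0.544] tz [-0.224 -0.501 -0.836]
1 [-0.0475  0.011  -0.0112]
1 [-0.0153 -0.0405  0.025 ]
1 [ 0.0035 -0.0272 -0.0418]
hor y [ 0.913 -0.408  0.   ] twist 1.700006061817663
```

```bash
python3 -c "
from h import *
wt([.08,-.26,0.0],6)"
```

```text
6 [-0.0259 -0.0321  0.0187]
```

Request:
send_rows([
  [1, [-0.026, -0.032, 0.019], 0],
  [1, [-0.026, -0.032, 0.019], 0],
  [1, [-0.026, -0.032, 0.019], 0],
  [1, [-0.026, -0.032, 0.019], 0],
  [1, [-0.026, -0.032, 0.019], 0],
  [1, [-0.026, -0.032, 0.019], 0],
])

```text
clock: 11.0
position: [0.5076, 0.0426, 0.5934]
ee_rot: [-0.413, -2.84, 0.819]
wrist_force: [1.0, 0.3, 0.1]
opening: 0.998
```

```bash
python3 -c "
from h import *
o,M=st()
wt([.05,0,0]);wt([0,-.05,0]);wt([0,0,.05])
"
```

```text
t 11.0 q [ 0.21   0.299  0.761 -0.655  2.335 -1.474] p [0.5076 0.0426 0.5934] op 0.998 F [1.  0.3 0.1] T [ 0.19 -0.14 -0.02]
tx [-0.95   0.305  0.073] ty [ 0.219  0.812 -0.541] tz [-0.224 -0.498 -0.838]
1 [-0.0475  0.0109 -0.0112]
1 [-0.0152 -0.0406  0.0249]
1 [ 0.0037 -0.027  -0.0419]
```

Request:
send_rows([
  [1, [-0.035, -0.013, -0.042], 0],
  [1, [-0.035, -0.013, -0.042], 0],
  [1, [-0.035, -0.013, -0.042], 0],
  [1, [-0.035, -0.013, -0.042], 0],
])

```text
clock: 11.5
position: [0.5888, 0.0131, 0.6531]
ee_rot: [-0.375, -2.849, 0.864]
wrist_force: [-1.3, 0.4, -0.1]
opening: 0.999
```

```bash
python3 -c "
from h import *
o,M=st()
wt([.05,0,0]);wt([0,-.05,0]);wt([0,0,.05])
"
```

```text
t 11.5 q [ 0.159  0.59   0.225 -0.878  2.456 -1.813] p [0.5888 0.0131 0.6531] op 0.999 F [-1.3  0.4 -0.1] T [ 0.18 -0.05 -0.02]
tx [-0.959  0.277  0.062] ty [ 0.196  0.804 -0.561] tz [-0.205 -0.526 -0.825]
1 [-0.048   0.0098 -0.0102]
1 [-0.0138 -0.0402  0.0263]
1 [ 0.0031 -0.0281 -0.0413]
```

Request:
send_rows([
  [1, [-0.048, 0.017, -0.027], 0],
  [1, [-0.048, 0.017, -0.027], 0],
  [1, [-0.048, 0.017, -0.027], 0],
  [1, [-0.048, 0.017, -0.027], 0],
])

```text
clock: 12.0
position: [0.6736, 0.0355, 0.5967]
ee_rot: [-0.35, -2.974, 0.914]
wrist_force: [-0.7, 0.3, -0.4]
opening: 0.999
```

```bash
python3 -c "
from h import *
o,M=st()
wt([.05,0,0]);wt([0,-.05,0]);wt([0,0,.05])
"
```

```text
t 12.0 q [ 0.193  0.667  0.225 -0.781  2.293 -1.663] p [0.6736 0.0355 0.5967] op 0.999 F [-0.7  0.3 -0.4] T [ 0.26 -0.06  0.04]
tx [-0.975  0.216 -0.054] ty [ 0.209  0.805 -0.556] tz [-0.076 -0.553 -0.83 ]
1 [-0.0487  0.0104 -0.0038]
1 [-0.0108 -0.0402  0.0277]
1 [-0.0027 -0.0278 -0.0415]
```

Request:
send_rows([
  [1, [-0.048, 0.018, -0.024], 0],
  [1, [-0.048, 0.018, -0.024], 0],
])

```text
clock: 12.25
position: [0.7111, 0.0498, 0.5753]
ee_rot: [0.319, 2.93, -0.9]
wrist_force: [0.1, 0.5, 0.6]
opening: 1.0
```

```bash
python3 -c "
from h import *
o,M=st()
wt([.05,0,0]);wt([0,-.05,0]);wt([0,0,.05])
"
```

```text
t 12.25 q [ 0.212  0.697  0.225 -0.751  2.21  -1.607] p [0.7111 0.0498 0.5753] op 1.0 F [0.1 0.5 0.6] T [ 0.24  0.01 -0.  ]
tx [-0.977  0.179 -0.118] ty [ 0.214  0.808 -0.548] tz [-0.003 -0.561 -0.828]
1 [-0.0488  0.0107 -0.0002]
1 [-0.009  -0.0404  0.028 ]
1 [-0.0059 -0.0274 -0.0414]
```

```bash
cat > ov.py <<'E'
from h import *
import pickle,os,sys
if not os.path.exists('cams.pkl'):
    pickle.dump({n:{k:v for k,v in camera(n).items() if k!='image'} for n in('scene','top')},open('cams.pkl','wb'))
cams=pickle.load(open('cams.pkl','rb'))
def W(q,X):
    c,s=np.cos(q[2]),np.sin(q[2]);return [q[0]+c*X[0]-s*X[1],q[1]+s*X[0]+c*X[1],X[2]]
def box(x0,x1,y0,y1,z):return [(x0,y0,z),(x1,y0,z),(x1,y1,z),(x0,y1,z)]
disp={'shelf':box(-.09,.06,-.075,.075,.198),'shelfb':box(-.09,.06,-.075,.075,.18),'lipL':box(-.051,.051,.034,.048,.091),'lipR':box(-.051,.051,-.048,-.034,.091),'foot':box(-.051,.053,-.048,.048,0),'handle':box(-.12,-.045,-.014,.014,.085)}
stand={'base':box(-.065,.06,-.062,.062,.02),'b0':box(-.065,.06,-.062,.062,0),'bar':box(-.006,.006,-.056,.056,.046)}
def draw(im,cam,roi,sc,items):
    x0,y0,x1,y1=roi;o=cv2.resize(im[y0:y1,x0:x1],None,fx=sc,fy=sc,interpolation=cv2.INTER_CUBIC)
    for q,mod,col in items:
        for n,pts in mod.items():
            pp=np.array([(proj(cam,W(q,X))+.5-[x0,y0])*sc for X in pts])
            cv2.polylines(o,[np.round(pp*8).astype(np.int32)],True,col,1,cv2.LINE_AA,3)
    return o
if __name__=='__main__':
    dq=eval(sys.argv[1]);sq=eval(sys.argv[2]);tag=sys.argv[3]
    s=cv2.imread('pics/s0.png');t=cv2.imread('pics/t0.png')
    it=[(dq,disp,(0,255,0)),(sq,stand,(255,0,0))]
    cv2.imwrite('pics/ovt%s.png'%tag,draw(t,cams['top'],(150,185,370,285),3.6,it))
    a=draw(s,cams['scene'],(260,155,345,260),5,it);b=draw(s,cams['scene'],(228,285,303,352),5,it)
    h=max(a.shape[0],b.shape[0]);o=np.zeros((h,a.shape[1]+b.shape[1],3),np.uint8);o[:a.shape[0],:a.shape[1]]=a;o[:b.shape[0],a.shape[1]:]=b
    cv2.imwrite('pics/ovs%s.png'%tag,o)
E
python3 ov.py "(.504,-.276,-1.55)" "(.473,.072,-1.345)" 1
```

```text
(no output)
```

View pics/ovs1.png

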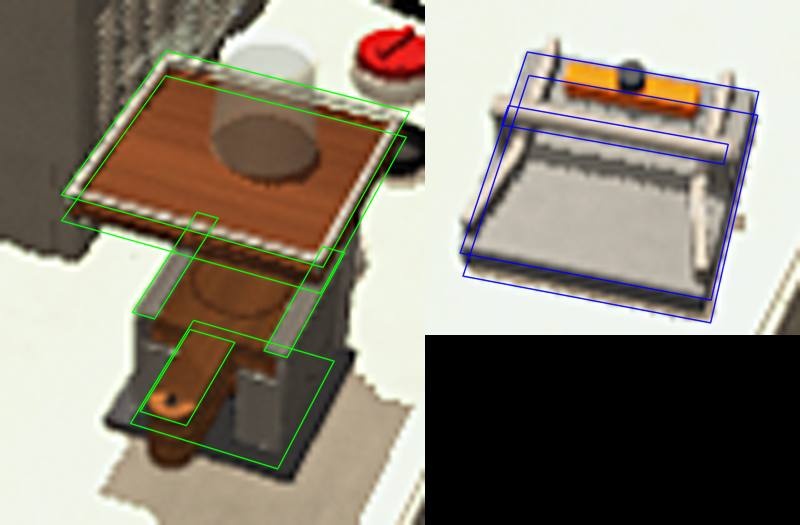

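View pics/ovt1.png

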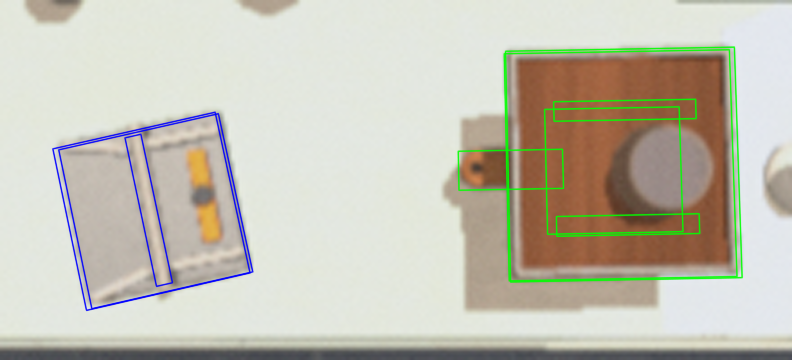

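```bash
cat >> h.py <<'E'
def tw(yaw):
    "twist needed so that tool y ~ lateral of frame with yaw; lean error"
    M=R.from_rotvec(env.observe()['ee_rot']).as_matrix();z=M[:,2]
    Y=np.array([-np.sin(yaw),np.cos(yaw),0]); Yp=Y-z*(Y@z);Yp/=np.linalg.norm(Yp)
    print('twist',round(np.arctan2(-Yp@M[:,0],Yp@M[:,1]),3),'lean az deg',round(np.degrees(np.arctan2(z[1],z[0])),1),'want',round(np.degrees(yaw),1),'tilt',round(np.degrees(np.arccos(-z[2])),1),'y.vert',round(M[2,1],3))
E
python3 -c "
from h import *
tw(-1.55); wt([-.1,-.0,-.1],3)"
```

```text
twist 1.34 lean az deg -90.6 want -88.8 tilt 34.1 y.vert -0.549
3 [0.0364 0.0112 0.0278]
```

Request:
send_rows([
  [0, [0.036, 0.011, 0.028], 0],
  [0, [0.036, 0.011, 0.028], 0],
  [0, [0.036, 0.011, 0.028], 0],
  [0, [0, 0, 0], 0.18],
  [0, [0, 0, 0], 0.18],
  [0, [0, 0, 0], 0.18],
  [0, [0, 0, 0], 0.18],
  [0, [0, 0, 0], 0.18],
  [0, [0, 0, 0], 0.18],
  [0, [0, 0, 0], 0.18],
  [0, [0, 0, 0], 0.08],
])

```text
clock: 13.72
position: [0.6175, 0.0497, 0.5251]
ee_rot: [1.902, 1.832, -0.471]
wrist_force: [-0.0, 0.5, 0.1]
opening: 0.501
```

```bash
python3 -c "
from h import *
o,M=st();tw(-1.55);p=o['position']
wt([.5025-p[0],-.0-p[1],.30-p[2]],4); wt([0,-.125,-.14],4)"
```

```text
t 13.72 q [ 0.241  0.299  0.9   -0.622  1.944  0.046] p [0.6175 0.0497 0.5251] op 0.501 F [-0.   0.5  0.1] T [0.22 0.01 0.04]
tx [ 0.057  0.84  -0.539] ty [ 0.996 -0.012  0.087] tz [ 0.067 -0.542 -0.838]
twist -0.075 lean az deg -82.9 want -88.8 tilt 33.1 y.vert 0.087
4 [ 0.0182 -0.0334  0.0519]
4 [-0.0074 -0.0027  0.0463]
```

Request:
send_rows([
  [0, [0, 0, 0], -0.075],
  [0, [0.018, -0.033, 0.052], 0],
  [0, [0.018, -0.033, 0.052], 0],
])

```text
clock: 14.1
position: [0.5644, 0.0212, 0.4337]
ee_rot: [1.838, 1.888, -0.444]
wrist_force: [0.9, -1.3, -0.2]
opening: 0.499
```

```bash
python3 -c "
from h import *
o,M=st();tw(-1.55);p=o['position']
wt([.5025-p[0],-.0-p[1],.30-p[2]],2); wt([0,-.125,-.14],4)"
```

```text
t 14.1 q [ 0.215  0.115  1.297 -0.581  1.716  0.098] p [0.5644 0.0212 0.4337] op 0.499 F [ 0.9 -1.3 -0.2] T [0.16 0.07 0.01]
tx [ 0.004  0.844 -0.536] ty [0.995 0.052 0.089] tz [ 0.103 -0.533 -0.839]
twist -0.021 lean az deg -79.0 want -88.8 tilt 32.9 y.vert 0.089
2 [ 0.0268 -0.0373  0.0586]
4 [-0.0076 -0.0048  0.0461]
```

Request:
send_rows([
  [0, [-0.018, 0.033, -0.05], 0],
  [0, [-0.018, 0.033, -0.05], 0],
])

```text
clock: 14.35
position: [0.5798, 0.0383, 0.4672]
ee_rot: [1.832, 1.963, -0.621]
wrist_force: [0.9, -0.8, 3.1]
opening: 0.499
```

```bash
python3 -c "
from h import *
o,M=st();tw(-1.55)"
```

```text
t 14.35 q [ 0.236  0.259  1.071 -0.611  1.922 -0.018] p [0.5798 0.0383 0.4672] op 0.499 F [ 0.9 -0.8  3.1] T [0.09 0.01 0.01]
tx [-0.076  0.827 -0.556] ty [ 0.997  0.051 -0.059] tz [-0.021 -0.559 -0.829]
twist 0.058 lean az deg -92.1 want -88.8 tilt 34.0 y.vert -0.059
```

Request:
send_rows([
  [0, [0, 0, 0], 0.05],
  [0, [0, 0, 0], 0],
])

```text
clock: 14.6
position: [0.5797, 0.0384, 0.4718]
ee_rot: [1.876, 1.907, -0.596]
wrist_force: [-0.1, 0.0, -0.2]
opening: 0.498
```

```bash
python3 -c "
from h import *
o,M=st();tw(-1.55);p=o['position']
wt([.5025-p[0],-.05-p[1],.30-p[2]],8); wt([0,-.075,-.14],5)"
```

```text
t 14.6 q [ 0.236  0.255  1.066 -0.612  1.923  0.032] p [0.5797 0.0384 0.4718] op 0.498 F [-0.1  0.  -0.2] T [0.14 0.12 0.01]
tx [-0.021  0.83  -0.557] ty [ 1.     0.009 -0.024] tz [-0.015 -0.558 -0.83 ]
twist 0.003 lean az deg -91.5 want -88.8 tilt 33.9 y.vert -0.024
8 [ 0.003  -0.0092  0.0241]
5 [0.0032 0.0005 0.0316]
```

Request:
send_rows([
  [0, [0.003, -0.009, 0.024], 0],
  [0, [0.003, -0.009, 0.024], 0],
  [0, [0.003, -0.009, 0.024], 0],
  [0, [0.003, -0.009, 0.024], 0],
  [0, [0.003, -0.009, 0.024], 0],
  [0, [0.003, -0.009, 0.024], 0],
  [0, [0.003, -0.009, 0.024], 0],
  [0, [0, 0, 0], 0],
])

```text
clock: 15.6
position: [0.5275, -0.0381, 0.3503]
ee_rot: [1.874, 1.878, -0.515]
wrist_force: [0.4, 0.6, -0.1]
opening: 0.502
```

```bash
python3 -c "
from h import *
o,M=st();tw(-1.55);p=o['position']
wt([.5025-p[0],-.115-p[1],.17-p[2]],6)"
```

```text
t 15.6 q [ 0.12   0.063  1.521 -0.58   1.582  0.119] p [ 0.5275 -0.0381  0.3503] op 0.502 F [ 0.4  0.6 -0.1] T [0.15 0.05 0.03]
tx [ 0.011  0.837 -0.547] ty [0.999 0.015 0.042] tz [ 0.043 -0.547 -0.836]
twist -0.028 lean az deg -85.5 want -88.8 tilt 33.3 y.vert 0.042
6 [ 0.0057 -0.0056  0.032 ]
```

Request:
send_rows([
  [0, [0.005, -0.006, 0.03], -0.028],
  [0, [0.005, -0.006, 0.03], 0],
  [0, [0.005, -0.006, 0.03], 0],
  [0, [0.005, -0.006, 0.03], 0],
  [0, [0.005, -0.006, 0.03], 0],
  [0, [0, 0, 0], 0],
])

```text
clock: 16.35
position: [0.522, -0.0995, 0.2306]
ee_rot: [1.841, 1.884, -0.476]
wrist_force: [0.3, -0.3, 0.5]
opening: 0.501
```

```bash
python3 -c "
from h import *
o,M=st();tw(-1.55);p=o['position']
wt([.5025-p[0],-.115-p[1],.17-p[2]],2)"
```

```text
t 16.35 q [ 1.000e-03  7.800e-02  1.755e+00 -6.080e-01  1.269e+00  1.530e-01] p [ 0.522  -0.0995  0.2306] op 0.501 F [ 0.3 -0.3  0.5] T [0.13 0.09 0.03]
tx [ 0.002  0.837 -0.547] ty [0.996 0.044 0.071] tz [ 0.084 -0.545 -0.834]
twist -0.02 lean az deg -81.3 want -88.8 tilt 33.5 y.vert 0.071
2 [ 0.0101 -0.0122  0.0287]
```

Request:
send_rows([
  [0, [0, 0, -0.05], -0.02],
  [0, [0, 0, 0], 0],
])

```text
clock: 16.6
position: [0.5222, -0.071, 0.2805]
ee_rot: [1.822, 1.898, -0.471]
wrist_force: [-0.0, -0.2, -0.1]
opening: 0.5
```

```bash
python3 -c "
from h import *
o,M=st();tw(-1.55);p=o['position']
wt([.5025-p[0],-.115-p[1],.17-p[2]],2)"
```

```text
t 16.6 q [ 0.059  0.039  1.691 -0.595  1.377  0.126] p [ 0.5222 -0.071   0.2805] op 0.5 F [-0.  -0.2 -0.1] T [0.2  0.02 0.02]
tx [-0.013  0.836 -0.548] ty [0.996 0.062 0.071] tz [ 0.094 -0.545 -0.833]
twist -0.005 lean az deg -80.3 want -88.8 tilt 33.6 y.vert 0.071
2 [ 0.012  -0.0151  0.0571]
```

Request:
send_rows([
  [0, [0.01, -0.02, 0.05], 0],
  [0, [0.01, -0.02, 0.05], 0],
  [0, [-0.01, 0.02, -0.05], 0],
  [0, [-0.01, 0.02, -0.05], 0],
  [0, [0, 0, 0], 0],
])

```text
clock: 17.23
position: [0.5133, -0.07, 0.2733]
ee_rot: [1.822, 1.91, -0.487]
wrist_force: [0.7, -0.1, -0.5]
opening: 0.499
```

```bash
python3 -c "
from h import *
o,M=st();tw(-1.55);p=o['position']
wt([.5025-p[0],-.115-p[1],.17-p[2]],5)"
```

```text
t 17.23 q [ 0.061  0.035  1.709 -0.593  1.379  0.124] p [ 0.5133 -0.07    0.2733] op 0.499 F [ 0.7 -0.1 -0.5] T [ 0.16  0.05 -0.04]
tx [-0.023  0.836 -0.548] ty [0.996 0.064 0.055] tz [ 0.081 -0.544 -0.835]
twist 0.006 lean az deg -81.6 want -88.8 tilt 33.4 y.vert 0.055
5 [ 0.0038 -0.0039  0.022 ]
```

Request:
send_rows([
  [0, [0.004, -0.004, 0.022], 0],
  [0, [0.004, -0.004, 0.022], 0],
  [0, [0.004, -0.004, 0.022], 0],
  [0, [0.004, -0.004, 0.022], 0],
  [0, [0, 0, 0], 0],
])

```text
clock: 17.85
position: [0.5068, -0.1069, 0.1893]
ee_rot: [1.821, 1.906, -0.478]
wrist_force: [-0.3, -0.3, 0.1]
opening: 0.501
```

```bash
python3 -c "
from h import *
o,M=st();tw(-1.55);p=o['position']
wt([.5025-p[0],-.181-p[1],.085-p[2]],5)
s=camera('scene');save(s,'s1');cv2.imwrite('pics/s1z.png',cv2.resize(s['image'][150:290,220:380,::-1],None,fx=4,fy=4,interpolation=cv2.INTER_CUBIC))
print(proj(s,p))"
```

```text
t 17.85 q [-0.015  0.087  1.838 -0.626  1.182  0.173] p [ 0.5068 -0.1069  0.1893] op 0.501 F [-0.3 -0.3  0.1] T [0.18 0.1  0.04]
tx [-0.019  0.837 -0.547] ty [0.996 0.064 0.063] tz [ 0.088 -0.544 -0.835]
twist 0.002 lean az deg -80.8 want -88.8 tilt 33.4 y.vert 0.063
5 [-0.001  -0.0031  0.0254]
[283.41584238 220.41564114]
```

View pics/s1z.png

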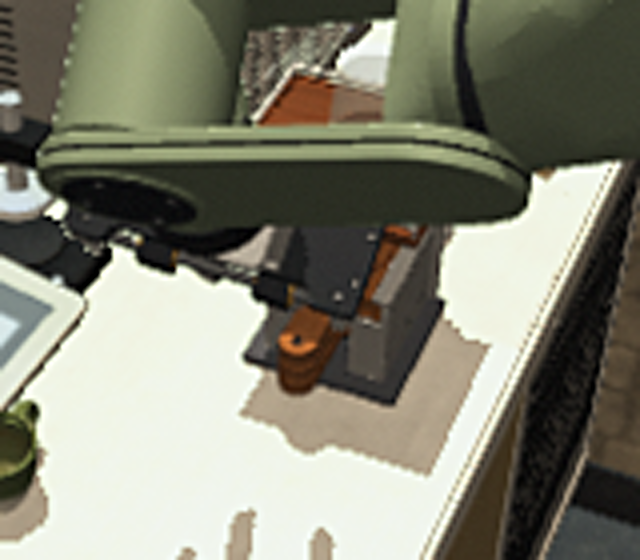

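Request:
send_rows([
  [0, [-0.001, -0.003, 0.025], 0],
  [0, [-0.001, -0.003, 0.025], 0],
  [0, [-0.001, -0.003, 0.025], 0],
  [0, [-0.001, -0.003, 0.025], 0],
  [0, [0, 0, 0], 0],
])

```text
clock: 18.52
position: [0.5135, -0.1663, 0.1148]
ee_rot: [1.814, 1.895, -0.459]
wrist_force: [-0.8, 0.7, -0.1]
opening: 0.504
```

```bash
python3 -c "
from h import *
o,M=st();tw(-1.55);p=o['position']
wt([.5025-p[0],-.179-p[1],.075-p[2]],2)"
```

```text
t 18.52 q [-0.14   0.185  1.908 -0.694  0.963  0.199] p [ 0.5135 -0.1663  0.1148] op 0.504 F [-0.8  0.7 -0.1] T [0.19 0.12 0.07]
tx [-0.012  0.836 -0.549] ty [0.994 0.068 0.082] tz [ 0.106 -0.545 -0.832]
twist -0.005 lean az deg -79.0 want -88.8 tilt 33.7 y.vert 0.082
2 [ 0.0057 -0.0075  0.0194]
```

Request:
send_rows([
  [0, [0.004, -0.008, 0.018], 0],
  [0, [0.004, -0.007, 0.018], 0],
  [0, [0, 0, 0], 0],
])

```text
clock: 18.9
position: [0.5079, -0.1798, 0.0846]
ee_rot: [1.81, 1.889, -0.449]
wrist_force: [-0.3, -0.2, -0.2]
opening: 0.5
```

```bash
python3 -c "
from h import *
o,M=st();tw(-1.55);p=o['position']
wt([.5025-p[0],-.179-p[1],.076-p[2]],1)"
```

```text
t 18.9 q [-0.17   0.221  1.946 -0.738  0.88   0.244] p [ 0.5079 -0.1798  0.0846] op 0.5 F [-0.3 -0.2 -0.2] T [ 0.17  0.13 -0.  ]
tx [-0.008  0.835 -0.551] ty [0.993 0.07  0.092] tz [ 0.116 -0.546 -0.829]
twist -0.009 lean az deg -78.0 want -88.8 tilt 34.0 y.vert 0.092
1 [ 0.0055 -0.0061  0.0061]
```

Request:
send_rows([
  [0, [0.006, -0.006, 0.006], 0],
  [0, [0, 0, 0], 0],
])

```text
clock: 19.15
position: [0.505, -0.1779, 0.0782]
ee_rot: [1.807, 1.886, -0.445]
wrist_force: [-0.3, 0.1, 0.2]
opening: 0.499
```

```bash
python3 -c "
from h import *
o,M=st();tw(-1.55);p=o['position']
wt([.5025-p[0],-.179-p[1],.076-p[2]],1)
s=camera('scene');t=camera('top');save(t,'t2');save(s,'s2');cv2.imwrite('pics/s2z.png',cv2.resize(s['image'][180:270,250:360,::-1],None,fx=6,fy=6,interpolation=cv2.INTER_CUBIC))
print(proj(s,p))
cv2.imwrite('pics/t2z.png',cv2.resize(t['image'][185:285,200:370,::-1],None,fx=4,fy=4,interpolation=cv2.INTER_CUBIC))"
```

```text
t 19.15 q [-0.167  0.225  1.96  -0.752  0.864  0.265] p [ 0.505  -0.1779  0.0782] op 0.499 F [-0.3  0.1  0.2] T [0.22 0.14 0.03]
tx [-0.006  0.834 -0.552] ty [0.993 0.072 0.097] tz [ 0.121 -0.547 -0.828]
twist -0.011 lean az deg -77.5 want -88.8 tilt 34.1 y.vert 0.097
1 [ 0.0003 -0.0027  0.0021]
[293.96840634 234.56298825]
```

View pics/s2z.png

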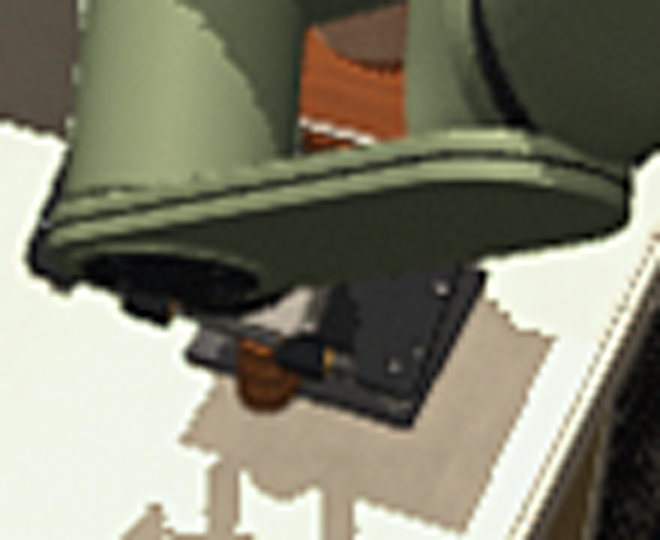

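View pics/t2z.png

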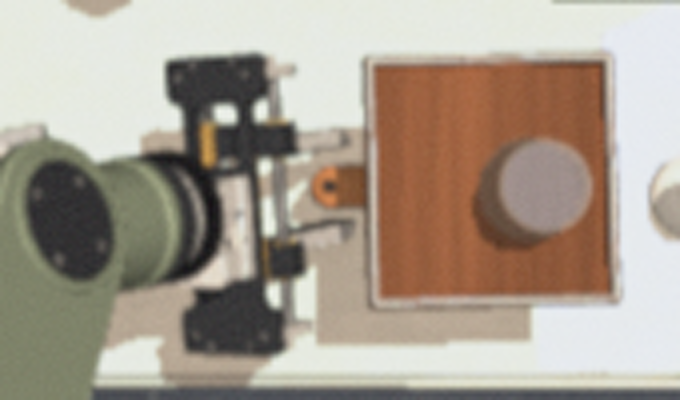

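Request:
send_rows([
  [0, [0, -0.002, 0.002], 0],
  [-0.2, [0, 0, 0], 0],
], grip_force=30)

```text
clock: 19.5
position: [0.505, -0.1795, 0.0779]
ee_rot: [1.806, 1.884, -0.442]
wrist_force: [-0.2, -0.1, 0.6]
opening: 0.432
```

```bash
python3 -c "
from h import *
st()"
```

```text
t 19.5 q [-0.171  0.224  1.963 -0.755  0.858  0.267] p [ 0.505  -0.1795  0.0779] op 0.432 F [-0.2 -0.1  0.6] T [ 0.22  0.17 -0.02]
tx [-0.005  0.834 -0.552] ty [0.992 0.073 0.101] tz [ 0.124 -0.548 -0.827]
```

Request:
send_rows([
  [-0.2, [-0.001, -0.003, 0.004], 0],
  [-1, [0, 0, 0], 0],
  [-1, [0, 0, 0], 0],
  [-1, [0, 0, 0], 0],
  [-1, [0, 0, 0], 0],
], grip_force=30)

```text
clock: 20.12
position: [0.5027, -0.183, 0.0747]
ee_rot: [1.806, 1.883, -0.441]
wrist_force: [-0.2, -0.3, -0.4]
opening: 0.297
```

```bash
python3 -c "
from h import *
st();tw(-1.55)"
```

```text
t 20.12 q [-0.179  0.226  1.97  -0.761  0.847  0.269] p [ 0.5027 -0.183   0.0747] op 0.297 F [-0.2 -0.3 -0.4] T [ 0.23  0.26 -0.02]
tx [-0.004  0.834 -0.552] ty [0.992 0.072 0.101] tz [ 0.124 -0.547 -0.828]
twist -0.013 lean az deg -77.2 want -88.8 tilt 34.2 y.vert 0.101
```

Request:
send_rows([
  [-0.25, [0, 0, 0], 0],
  [-0.25, [0.001, 0.001, -0.003], 0],
  [-0.25, [0, 0, 0], 0],
])

```text
clock: 20.5
position: [0.5032, -0.1804, 0.0769]
ee_rot: [1.806, 1.883, -0.442]
wrist_force: [0.5, 0.2, 0.5]
opening: 0.374
```

```bash
python3 -c "
from h import *
st()"
```

```text
t 20.5 q [-0.173  0.223  1.967 -0.758  0.854  0.269] p [ 0.5032 -0.1804  0.0769] op 0.374 F [0.5 0.2 0.5] T [ 0.24  0.12 -0.01]
tx [-0.005  0.834 -0.552] ty [0.992 0.072 0.101] tz [ 0.124 -0.548 -0.827]
```

Request:
send_rows([
  [-1, [0, 0, 0], 0],
  [-1, [0, 0, 0], 0],
  [-1, [0, 0, 0], 0],
  [-1, [0.0125, 0.001, -0.008], 0],
  [-1, [0.0125, 0.001, -0.008], 0],
], grip_force=35)

```text
clock: 21.12
position: [0.5016, -0.1534, 0.0768]
ee_rot: [1.806, 1.88, -0.451]
wrist_force: [0.7, -6.6, -1.8]
opening: 0.295
```

```bash
python3 -c "
from h import *
st()
wt([-.0004,.02,0])"
```

```text
t 21.12 q [-0.111  0.227  1.965 -0.757  0.894  0.321] p [ 0.5016 -0.1534  0.0768] op 0.295 F [ 0.7 -6.6 -1.8] T [-0.54 -0.03 -0.1 ]
tx [-0.004  0.831 -0.557] ty [0.993 0.069 0.097] tz [ 0.119 -0.552 -0.825]
1 [ 0.0166  0.001  -0.0111]
```

Request:
send_rows([
  [-1, [0.0165, 0.001, -0.011], 0],
  [-1, [0.0165, 0.001, -0.011], 0],
])

```text
clock: 21.38
position: [0.4997, -0.1158, 0.0769]
ee_rot: [1.806, 1.877, -0.459]
wrist_force: [-0.0, -5.6, -1.1]
opening: 0.293
```

```bash
python3 -c "
from h import *
st()
wt([-.0004,.02,0])
s=camera('scene');save(s,'s3');cv2.imwrite('pics/s3z.png',cv2.resize(s['image'][180:290,240:360,::-1],None,fx=5,fy=5,interpolation=cv2.INTER_CUBIC))"
```

```text
t 21.38 q [-0.025  0.236  1.955 -0.75   0.947  0.387] p [ 0.4997 -0.1158  0.0769] op 0.293 F [-0.  -5.6 -1.1] T [-0.45 -0.1  -0.13]
tx [-0.003  0.828 -0.561] ty [0.993 0.068 0.094] tz [ 0.116 -0.557 -0.823]
1 [ 0.0166  0.001  -0.0112]
```

View pics/s3z.png

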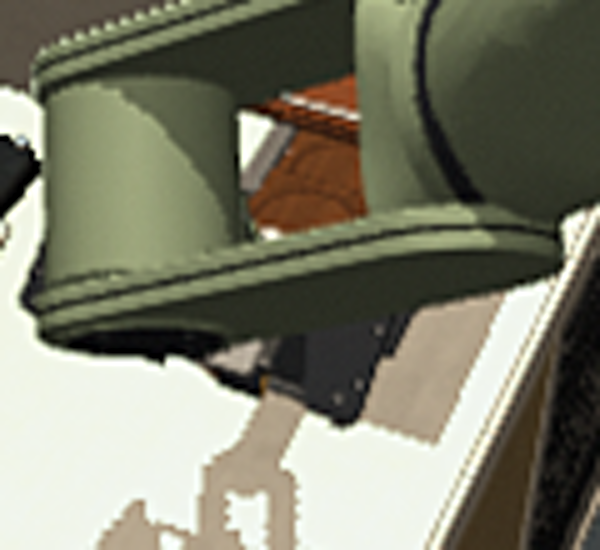

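Request:
send_rows([
  [-1, [0.0165, 0.001, -0.011], 0],
  [-1, [0.0165, 0.001, -0.011], 0],
  [-1, [0.0125, 0.003, -0.028], 0],
  [-1, [0.0095, 0.003, -0.03], 0],
  [-1, [0.0095, 0.003, -0.03], 0],
  [-1, [0.0095, 0.003, -0.03], 0],
])

```text
clock: 22.18
position: [0.4946, 0.0274, 0.1504]
ee_rot: [1.808, 1.882, -0.466]
wrist_force: [0.5, 0.4, -1.5]
opening: 0.299
```

```bash
python3 -c "
from h import *
o,M=st();tw(-1.345)
s=camera('scene');t=camera('top');save(t,'t4');save(s,'s4');cv2.imwrite('pics/s4z.png',cv2.resize(s['image'][130:350,200:370,::-1],None,fx=2.7,fy=2.7,interpolation=cv2.INTER_CUBIC))
cv2.imwrite('pics/t4z.png',cv2.resize(t['image'][185:285,150:370,::-1],None,fx=3.6,fy=3.6,interpolation=cv2.INTER_CUBIC))"
```

```text
t 22.18 q [ 0.273  0.192  1.818 -0.636  1.256  0.474] p [0.4946 0.0274 0.1504] op 0.299 F [ 0.5  0.4 -1.5] T [0.45 0.11 0.05]
tx [-0.007  0.828 -0.56 ] ty [0.994 0.067 0.087] tz [ 0.109 -0.556 -0.824]
twist -0.18 lean az deg -78.9 want -77.1 tilt 34.5 y.vert 0.087
```

View pics/s4z.png

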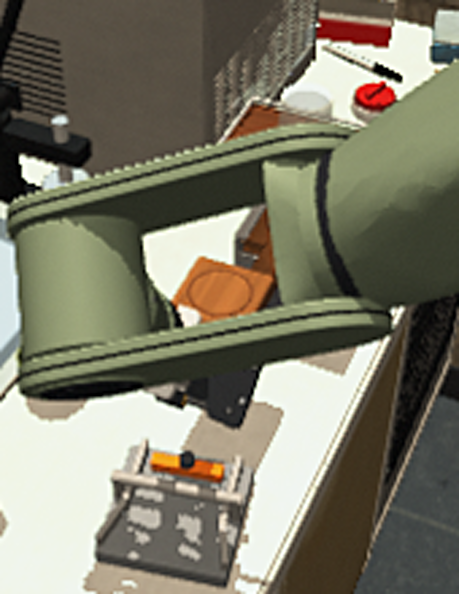

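View pics/t4z.png

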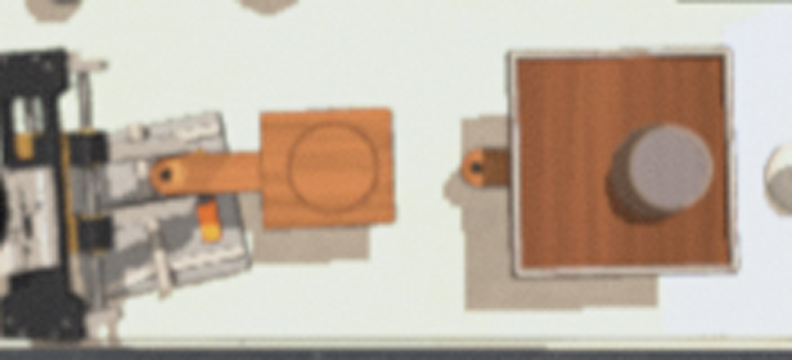

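```bash
python3 - <<'E'
from ov import *
q=(.473,.071,-1.345)
c,s=np.cos(q[2]),np.sin(q[2])
def loc(P): d=P[:2]-np.array(q[:2]);return np.round([c*d[0]+s*d[1],-s*d[0]+c*d[1]],4)
T=cams['top'];S=cams['scene']
for u,v in [(187,150),(204,243),(206,148),(221,240),(203,195)]:
    print('top',loc(atz(T,(v/3.6+185-.5,u/3.6+150-.5),.035)))
im=cv2.imread('pics/s0.png');cv2.imwrite('pics/stop.png',cv2.resize(im[288:315,248:290],None,fx=16,fy=16,interpolation=cv2.INTER_CUBIC))
im=cv2.imread('pics/t0.png');cv2.imwrite('pics/stopt.png',cv2.resize(im[212:274,160:225],None,fx=9,fy=9,interpolation=cv2.INTER_CUBIC))
E
```

```text
top [0.0346 0.0376]
top [ 0.0324 -0.0329]
top [0.0487 0.0359]
top [ 0.0452 -0.0335]
top [0.0392 0.0021]
```

View pics/stop.png

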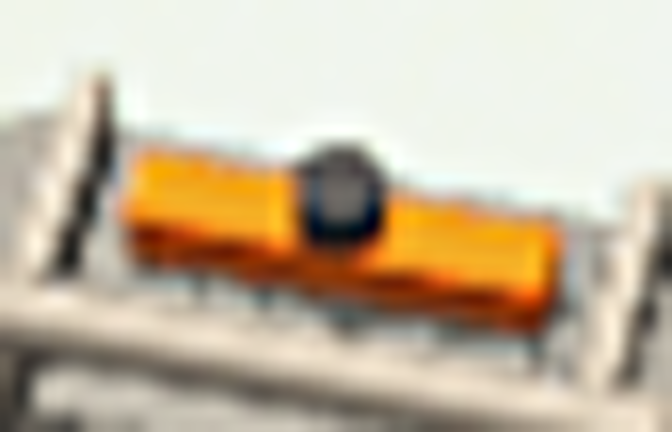

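View pics/stopt.png

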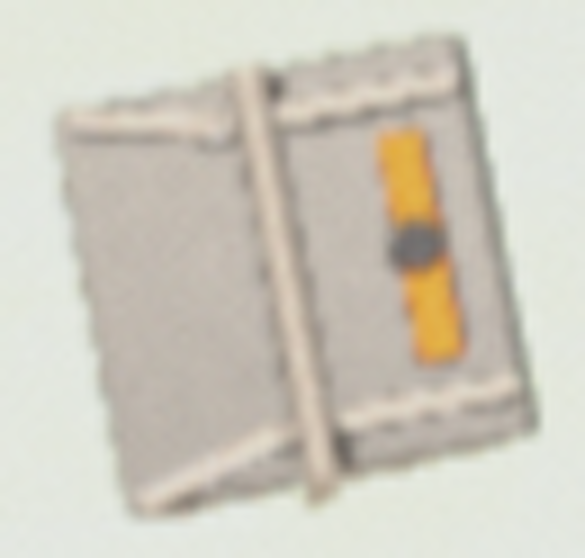

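```bash
python3 - <<'E'
from ov import *
q=(.473,.071,-1.345)
c,s=np.cos(q[2]),np.sin(q[2])
def loc(P): d=P[:2]-np.array(q[:2]);return np.round([c*d[0]+s*d[1],-s*d[0]+c*d[1]],4)
T=cams['top'];S=cams['scene']
def t(u,v,z): return loc(atz(T,(v/9+212-.5,u/9+160-.5),z))
def sc(u,v,z): return loc(atz(S,(v/16+288-.5,u/16+248-.5),z))
print('bar',t(252,75,.046),t(318,490,.046)); print('stop',t(379,140,.035),t(417,358,.035))
print('guides',t(290,110,.033),t(455,78,.033),t(350,412,.033),t(515,382,.033),'entry',t(70,120,.033),t(150,500,.033))
print('base R',t(462,40,.02),t(535,425,.02),'L',t(62,115,.02),t(140,510,.02))
print('sc stop bottom',sc(140,264,.02),sc(545,332,.02),'top',sc(130,225,.035),sc(550,295,.035))
E
```

```text
bar [0.0034 0.0616] [-0.003  -0.0622]
stop [0.0345 0.0351] [ 0.0319 -0.0308]
guides [0.0102 0.0499] [0.0603 0.0484] [ 0.0089 -0.042 ] [ 0.0586 -0.0442] entry [-0.0543  0.0615] [-0.0542 -0.0541]
base R [0.0634 0.0601] [ 0.0602 -0.0581] L [-0.059   0.0647] [-0.0603 -0.0565]
sc stop bottom [0.0348 0.0333] [ 0.0353 -0.0334] top [0.031  0.0334] [ 0.0316 -0.0349]
```

```bash
python3 - <<'E'
from ov import *
T=cams['top']
f=lambda u,v,z: atz(T,(v/3.6+185-.5,u/3.6+150-.5),z)
p=np.array([.4946,.0274,.1504])
for z in (.150,.165,.18):
  A=[f(262,112,z),f(390,109,z),f(395,226,z),f(261,227,z),f(152,174,z)]
  print(z,[a.round(4)[:2].tolist() for a in A],'lenX',round((A[0][1]-A[1][1]+A[3][1]-A[2][1])/2,4),'wid',round(np.linalg.norm(A[0]-A[3]),4),round(np.linalg.norm(A[1]-A[2]),4),'tip-TCP',((A[1]+A[2])/2-p).round(4)[:2])
E
```

```text
0.15 [[0.5393, -0.0213], [0.5416, -0.1083], [0.4623, -0.1121], [0.4615, -0.0215], [0.4971, 0.0525]] lenX 0.0888 wid 0.0779 0.0794 tip-TCP [ 0.0073 -0.1376]
0.165 [[0.5385, -0.0228], [0.5407, -0.1087], [0.4624, -0.1124], [0.4616, -0.023], [0.4968, 0.0501]] lenX 0.0876 wid 0.0768 0.0783 tip-TCP [ 0.007  -0.1379]
0.18 [[0.5376, -0.0243], [0.5398, -0.109], [0.4626, -0.1126], [0.4618, -0.0245], [0.4965, 0.0476]] lenX 0.0864 wid 0.0758 0.0773 tip-TCP [ 0.0066 -0.1382]
```

Request:
send_rows([
  [-1, [0, 0, 0], -0.165],
  [-1, [0, 0, 0], 0],
])

```text
clock: 22.52
position: [0.4964, 0.0283, 0.1508]
ee_rot: [1.653, 2.044, -0.517]
wrist_force: [-0.4, -1.3, -1.4]
opening: 0.297
```

```bash
python3 -c "
from h import *
o,M=st();tw(-1.36);p=o['position']
wt(np.array([.4406,.232,.15])-p,6)"
```

```text
t 22.52 q [ 0.273  0.191  1.817 -0.637  1.252  0.305] p [0.4964 0.0283 0.1508] op 0.297 F [-0.4 -1.3 -1.4] T [ 0.43  0.14 -0.08]
tx [-0.173  0.806 -0.566] ty [ 0.978  0.208 -0.004] tz [ 0.115 -0.554 -0.824]
twist 0.001 lean az deg -78.3 want -77.9 tilt 34.5 y.vert -0.004
6 [ 0.029  -0.002  -0.0198]
```

Orientation now matches the stand almost perfectly. Move over the entry.

Request:
send_rows([
  [-1, [0.029, -0.002, -0.02], 0],
  [-1, [0.029, -0.002, -0.02], 0],
  [-1, [0.029, -0.002, -0.02], 0],
  [-1, [0.029, -0.002, -0.02], 0],
  [-1, [0.029, -0.002, -0.02], 0],
  [-1, [0, 0, 0], 0],
])

```text
clock: 23.28
position: [0.4482, 0.198, 0.1457]
ee_rot: [1.676, 2.027, -0.523]
wrist_force: [-0.1, -0.5, -1.8]
opening: 0.297
```

```bash
python3 -c "
from h import *
o,M=st();tw(-1.36);p=o['position']
wt(np.array([.4406,.232,.08])-p,4)
s=camera('scene');t=camera('top');save(t,'t5');save(s,'s5');cv2.imwrite('pics/s5z.png',cv2.resize(s['image'][170:370,160:360,::-1],None,fx=2.9,fy=2.9,interpolation=cv2.INTER_CUBIC))
cv2.imwrite('pics/t5z.png',cv2.resize(t['image'][185:285,100:320,::-1],None,fx=3.6,fy=3.6,interpolation=cv2.INTER_CUBIC))"
```

```text
t 23.27 q [ 0.603  0.315  1.672 -0.55   1.447  0.565] p [0.4482 0.198  0.1457] op 0.297 F [-0.1 -0.5 -1.8] T [0.42 0.17 0.02]
tx [-0.155  0.809 -0.567] ty [ 0.982  0.187 -0.002] tz [ 0.105 -0.557 -0.824]
twist -0.017 lean az deg -79.3 want -77.9 tilt 34.5 y.vert -0.002
4 [ 0.0165 -0.0002  0.0086]
```

View pics/s5z.png

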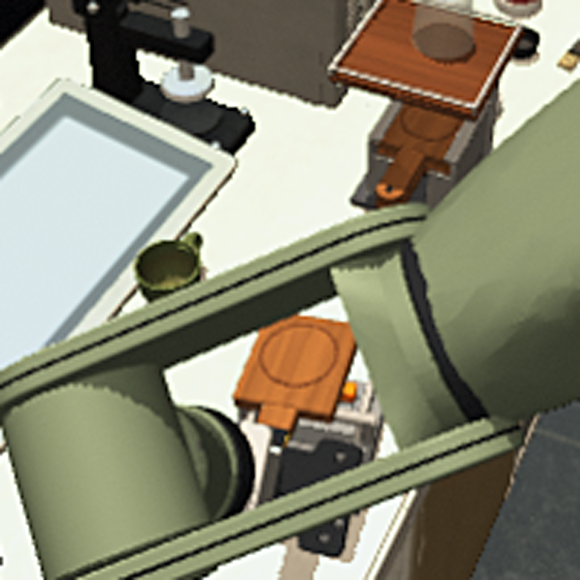

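View pics/t5z.png

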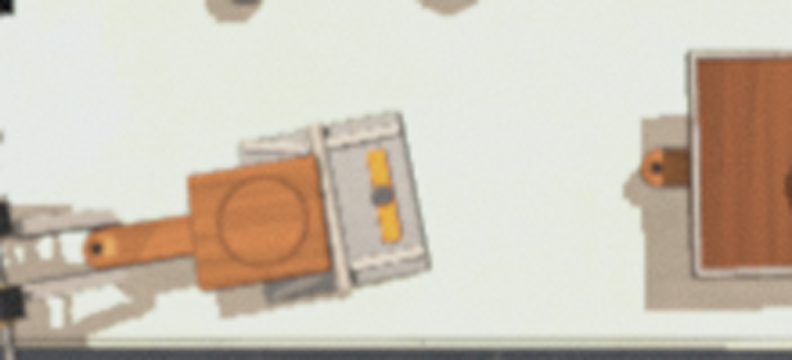

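```bash
cat > chk.py <<'E'
from ov import *
T=cams['top']
f=lambda u,v,z: atz(T,(v/3.6+185-.5,u/3.6+100-.5),z)
q=(.474,.072,-1.36)
c,s=np.cos(q[2]),np.sin(q[2])
def loc(P): d=np.array(P)[:2]-np.array(q[:2]);return np.round([c*d[0]+s*d[1],-s*d[0]+c*d[1]],4)
if __name__=='__main__':
    for z in (.14,.154,):
        print(z,[loc(f(u,v,z)).tolist() for u,v in ((190,178),(317,155),(330,272),(202,288),(85,246))])
    print('stop',loc(f(368,150,.035)),loc(f(386,243,.035)),'bar ends',loc(f(316,128,.046)),loc(f(344,290,.046)),'base',loc(f(400,112,.02)),loc(f(430,268,.02)), 'guide ends',loc(f(398,128,.033)),loc(f(424,250,.033)))
    print('tcp',loc([.4482,.198]))
E
python3 chk.py
```

```text
0.14 [[-0.0725, 0.0364], [0.0148, 0.0339], [0.0082, -0.0459], [-0.0785, -0.0384], [-0.1503, 0.0059]]
0.154 [[-0.0692, 0.0355], [0.0171, 0.033], [0.0105, -0.0459], [-0.075, -0.0385], [-0.146, 0.0053]]
stop [0.0355 0.0367] [ 0.0351 -0.0339] bar ends [0.0026 0.06  ] [-0.0002 -0.0612] base [0.0628 0.0609] [ 0.0618 -0.059 ] guide ends [0.0604 0.0484] [ 0.0615 -0.0448]
tcp [-0.1286  0.0011]
```

Request:
send_rows([
  [-1, [0, 0, 0], -0.055],
  [-1, [0.017, 0.0, 0.009], 0],
  [-1, [0.017, 0.0, 0.009], 0],
  [-1, [0.017, 0.0, 0.009], 0],
  [-1, [0, 0, 0], 0],
])

```text
clock: 24.0
position: [0.4392, 0.2184, 0.0889]
ee_rot: [1.633, 2.071, -0.551]
wrist_force: [0.6, 0.2, -1.7]
opening: 0.293
```

```bash
python3 -c "
from h import *
o,M=st();tw(-1.36);p=o['position']
wt(np.array([.4408,.232,.045])-p,3)
t=camera('top');save(t,'t6')
cv2.imwrite('pics/t6z.png',cv2.resize(t['image'][185:285,100:320,::-1],None,fx=3.6,fy=3.6,interpolation=cv2.INTER_CUBIC))"
```

```text
t 24.0 q [ 0.641  0.415  1.674 -0.543  1.386  0.599] p [0.4392 0.2184 0.0889] op 0.293 F [ 0.6  0.2 -1.7] T [0.49 0.12 0.01]
tx [-0.203  0.797 -0.568] ty [ 0.974  0.222 -0.036] tz [ 0.097 -0.561 -0.822]
twist 0.032 lean az deg -80.2 want -77.9 tilt 34.7 y.vert -0.036
3 [0.0118 0.0021 0.0095]
```

View pics/t6z.png

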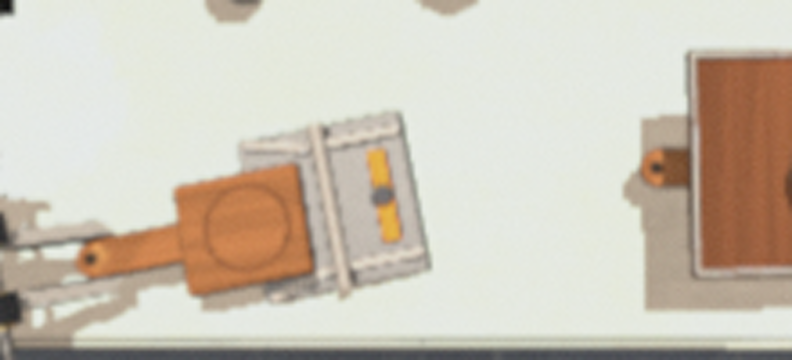

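```bash
python3 -c "
from chk import *
print([loc(f(u,v,.097)).tolist() for u,v in ((175,188),(299,164),(314,272),(190,296),(75,260))],loc([.4392,.2184]))"
```

```text
[[-0.0945, 0.0347], [-0.0059, 0.0332], [-0.0101, -0.0437], [-0.0982, -0.042], [-0.1721, -0.0004]] [-0.1504 -0.0034]
```

```bash
python3 -c "
from h import *
p=env.observe()['position']
wt(np.array([.4418,.2323,.04])-p,3)"
```

```text
3 [0.013  0.0023 0.0111]
```

Request:
send_rows([
  [-1, [0.013, 0.003, 0.011], 0],
  [-1, [0.013, 0.003, 0.011], 0],
  [-1, [0.013, 0.003, 0.011], -0.01],
  [-1, [0, 0, 0], 0],
])

```text
clock: 24.55
position: [0.4449, 0.2344, 0.037]
ee_rot: [1.623, 2.079, -0.551]
wrist_force: [0.5, -1.0, -0.7]
opening: 0.296
```

```bash
python3 -c "
from h import *
from chk import loc
o,M=st();tw(-1.36);p=o['position'];print(loc(p))
wt(np.array([.4418,.2323,.03])-p,1)
t=camera('top');save(t,'t7')
cv2.imwrite('pics/t7z.png',cv2.resize(t['image'][185:285,100:320,::-1],None,fx=3.6,fy=3.6,interpolation=cv2.INTER_CUBIC))
s=camera('scene');save(s,'s7');cv2.imwrite('pics/s7z.png',cv2.resize(s['image'][230:370,200:320,::-1],None,fx=4,fy=4,interpolation=cv2.INTER_CUBIC))
"
```

```text
t 24.55 q [ 0.657  0.52   1.65  -0.547  1.322  0.645] p [0.4449 0.2344 0.037 ] op 0.296 F [ 0.5 -1.  -0.7] T [0.4  0.17 0.  ]
tx [-0.212  0.796 -0.568] ty [ 0.972  0.231 -0.04 ] tz [ 0.099 -0.56  -0.822]
twist 0.041 lean az deg -79.9 want -77.9 tilt 34.7 y.vert -0.04
[-0.1649  0.0055]
1 [ 0.0029 -0.0032  0.0066]
```

View pics/t7z.png

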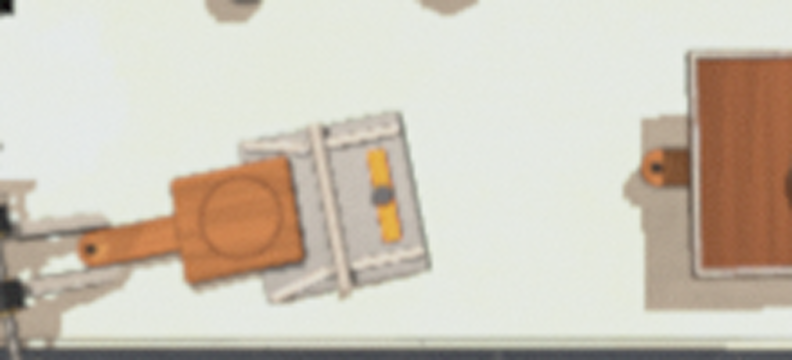

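View pics/s7z.png

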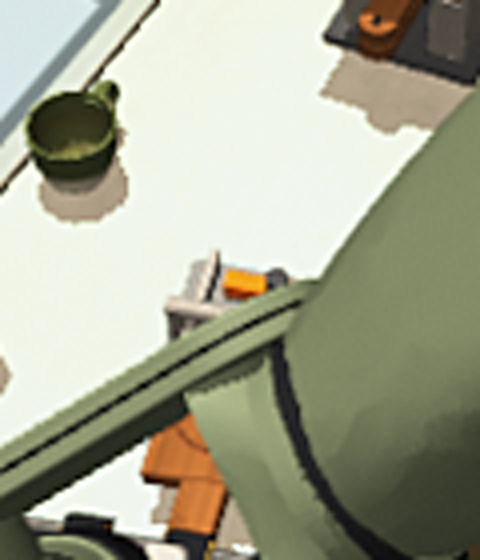

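```bash
python3 -c "
from chk import *
print([loc(f(u,v,.045)).tolist() for u,v in ((170,183),(289,157),(303,262),(190,287),(75,249))],loc([.4449,.2344]))"
```

```text
[[-0.1104, 0.0424], [-0.0212, 0.0431], [-0.0259, -0.0349], [-0.1102, -0.0355], [-0.1871, 0.0093]] [-0.1649  0.0055]
```

```bash
python3 -c "
from h import *
wt([-.003,-.0006,-.012]); wt([0.0021,-.0098,0])"
```

```text
1 [ 0.007  -0.0026  0.0099]
1 [-0.0082 -0.0002  0.0057]
```

Request:
send_rows([
  [-1, [0.006, -0.003, 0.009], 0],
  [-1, [0, 0, 0], 0],
])

```text
clock: 24.9
position: [0.443, 0.234, 0.0282]
ee_rot: [1.624, 2.077, -0.545]
wrist_force: [-0.4, -0.2, -0.7]
opening: 0.292
```

```bash
python3 -c "
from h import *
from chk import loc
o,M=st();print(loc(o['position']))"
```

```text
t 24.9 q [ 0.659  0.529  1.659 -0.55   1.304  0.66 ] p [0.443  0.234  0.0282] op 0.292 F [-0.4 -0.2 -0.7] T [ 0.3   0.15 -0.04]
tx [-0.209  0.797 -0.567] ty [ 0.972  0.231 -0.035] tz [ 0.103 -0.559 -0.823]
[-0.1649  0.0036]
```

Request:
send_rows([
  [-1, [0.002, -0.002, 0.003], 0],
  [-1, [0, 0, 0], 0],
])

```text
clock: 25.15
position: [0.4419, 0.2338, 0.0256]
ee_rot: [1.623, 2.076, -0.542]
wrist_force: [-0.8, 0.3, -0.2]
opening: 0.293
```

```bash
python3 -c "
from h import *
from chk import loc
o,M=st();print(loc(o['position']))"
```

```text
t 25.15 q [ 0.661  0.531  1.663 -0.553  1.298  0.665] p [0.4419 0.2338 0.0256] op 0.293 F [-0.8  0.3 -0.2] T [ 0.16  0.09 -0.07]
tx [-0.208  0.797 -0.567] ty [ 0.972  0.231 -0.033] tz [ 0.105 -0.558 -0.823]
[-0.1649  0.0025]
```

Request:
send_rows([
  [-1, [0.002, -0.001, 0.002], 0],
  [-1, [0, 0, 0], 0],
])

```text
clock: 25.4
position: [0.4415, 0.234, 0.0237]
ee_rot: [1.623, 2.075, -0.541]
wrist_force: [0.3, 1.4, 1.5]
opening: 0.294
```

```bash
python3 -c "
from h import *
from chk import loc
o,M=st();print(loc(o['position']))
wt([0.0042,-.0196,0])
t=camera('top');save(t,'t8')
cv2.imwrite('pics/t8z.png',cv2.resize(t['image'][205:280,100:240,::-1],None,fx=5.6,fy=5.6,interpolation=cv2.INTER_CUBIC))"
```

```text
t 25.4 q [ 0.662  0.534  1.665 -0.554  1.294  0.67 ] p [0.4415 0.234  0.0237] op 0.294 F [0.3 1.4 1.5] T [ 0.05 -0.03  0.01]
tx [-0.208  0.796 -0.568] ty [ 0.972  0.232 -0.031] tz [ 0.107 -0.559 -0.822]
[-0.1652  0.0021]
1 [-0.0165 -0.0005  0.0114]
```

View pics/t8z.png

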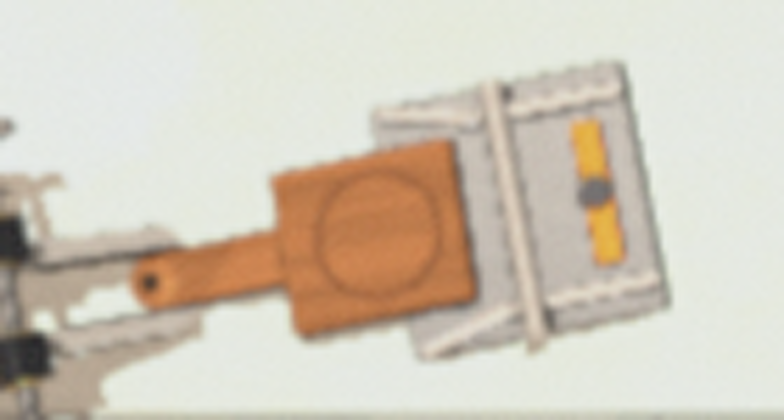

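Request:
send_rows([
  [-1, [-0.0125, 0, 0.0085], 0],
  [-1, [-0.0125, 0, 0.0085], 0],
])

```text
clock: 25.7
position: [0.4503, 0.212, 0.0223]
ee_rot: [1.632, 2.085, -0.516]
wrist_force: [-4.9, 32.8, -1.0]
opening: 0.295
```

```bash
python3 -c "
from h import *
from chk import loc
o,M=st();print(loc(o['position']))
wt([0.0042,-.0196,0])"
```

```text
t 25.7 q [ 0.616  0.506  1.703 -0.564  1.246  0.643] p [0.4503 0.212  0.0223] op 0.295 F [-4.9 32.8 -1. ] T [ 5.17  0.98 -0.22]
tx [-0.207  0.808 -0.552] ty [ 0.972  0.234 -0.022] tz [ 0.112 -0.541 -0.833]
[-0.1419  0.0061]
1 [-0.0167 -0.0005  0.0111]
```

Request:
send_rows([
  [-1, [0.008, 0, -0.006], 0],
  [-1, [0, 0, 0], 0],
])

```text
clock: 25.95
position: [0.4481, 0.2206, 0.0232]
ee_rot: [1.634, 2.084, -0.516]
wrist_force: [-0.4, 2.3, 1.7]
opening: 0.289
```

```bash
python3 -c "
from h import *
from chk import loc
o,M=st();tw(-1.36);print(loc(o['position']))
t=camera('top');save(t,'t9')
cv2.imwrite('pics/t9z.png',cv2.resize(t['image'][205:280,100:240,::-1],None,fx=5.6,fy=5.6,interpolation=cv2.INTER_CUBIC))
s=camera('scene');save(s,'s9');cv2.imwrite('pics/s9z.png',cv2.resize(s['image'][270:370,210:320,::-1],None,fx=5,fy=5,interpolation=cv2.INTER_CUBIC))"
```

```text
t 25.95 q [ 0.63   0.512  1.691 -0.556  1.258  0.651] p [0.4481 0.2206 0.0232] op 0.289 F [-0.4  2.3  1.7] T [0.36 0.07 0.02]
tx [-0.205  0.808 -0.552] ty [ 0.972  0.232 -0.021] tz [ 0.111 -0.541 -0.834]
twist 0.031 lean az deg -78.4 want -77.9 tilt 33.5 y.vert -0.021
[-0.1508  0.0057]
```

View pics/t9z.png

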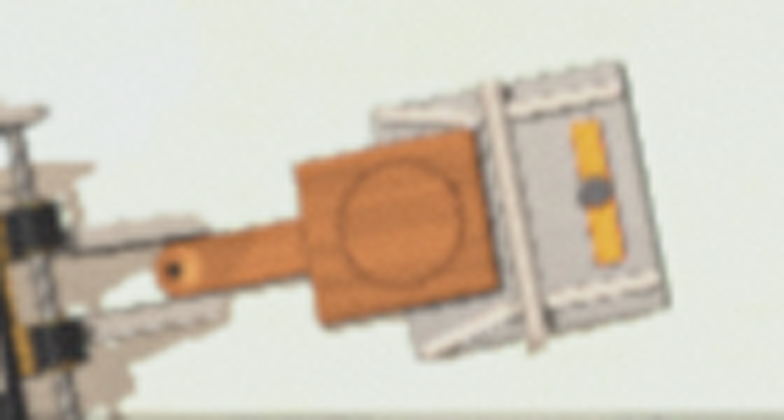

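View pics/s9z.png

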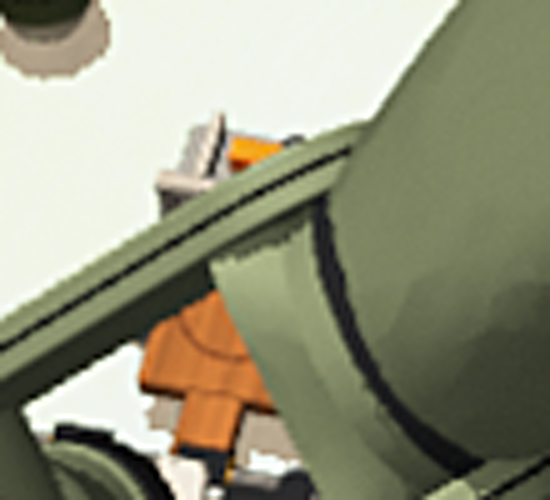

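Request:
send_rows([
  [-1, [0.002, 0, -0.007], 0],
  [-1, [0, 0, 0], 0],
])

```text
clock: 26.3
position: [0.4459, 0.2244, 0.0272]
ee_rot: [1.634, 2.084, -0.521]
wrist_force: [0.5, 0.7, -1.4]
opening: 0.295
```

Request:
send_rows([
  [-1, [0, 0, 0], 0],
  [-1, [0, 0, 0], 0],
  [-1, [0, 0, 0], 0],
], grip_force=3)

```text
clock: 26.68
position: [0.4454, 0.2239, 0.0268]
ee_rot: [1.634, 2.084, -0.523]
wrist_force: [-0.7, 0.6, 0.2]
opening: 0.303
```

```bash
python3 -c "
from h import *
from chk import loc
o,M=st();tw(-1.36);print(loc(o['position']))
t=camera('top');save(t,'t10')
cv2.imwrite('pics/t10z.png',cv2.resize(t['image'][205:280,100:240,::-1],None,fx=5.6,fy=5.6,interpolation=cv2.INTER_CUBIC))"
```

```text
t 26.68 q [ 0.637  0.51   1.685 -0.552  1.273  0.651] p [0.4454 0.2239 0.0268] op 0.303 F [-0.7  0.6  0.2] T [0.34 0.14 0.06]
tx [-0.206  0.807 -0.554] ty [ 0.973  0.231 -0.026] tz [ 0.107 -0.544 -0.832]
twist 0.033 lean az deg -78.9 want -77.9 tilt 33.7 y.vert -0.026
[-0.1545  0.0038]
```

View pics/t10z.png

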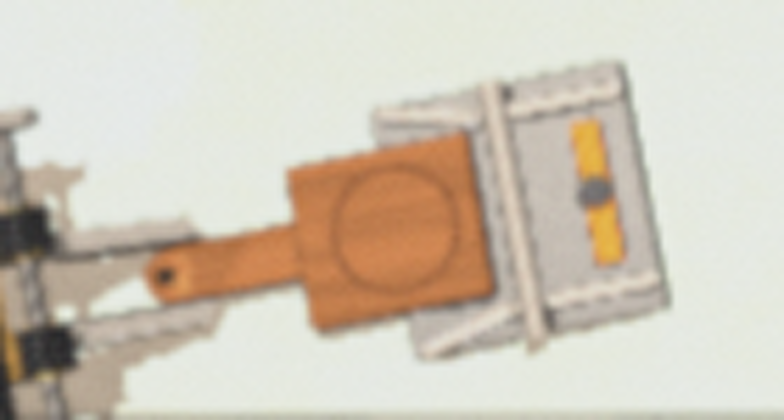

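Request:
send_rows([
  [-1, [0, 0, 0], 0],
  [-1, [-0.0085, 0, 0.006], 0],
  [-1, [-0.0085, 0, 0.0055], 0],
], grip_force=8)

```text
clock: 27.1
position: [0.4507, 0.2042, 0.0268]
ee_rot: [1.634, 2.085, -0.52]
wrist_force: [-1.1, 2.7, 0.8]
opening: 0.302
```

```bash
python3 -c "
from h import *
from chk import loc
o,M=st();tw(-1.36);print(loc(o['position']))"
```

```text
t 27.1 q [ 0.603  0.493  1.713 -0.566  1.247  0.632] p [0.4507 0.2042 0.0268] op 0.302 F [-1.1  2.7  0.8] T [ 0.69  0.12 -0.1 ]
tx [-0.206  0.808 -0.553] ty [ 0.972  0.232 -0.024] tz [ 0.108 -0.542 -0.833]
twist 0.033 lean az deg -78.7 want -77.9 tilt 33.6 y.vert -0.024
[-0.1341  0.0049]
```

```bash
cat > pt.py <<'E'
from h import *
import sys
t=camera('top');n=sys.argv[1];save(t,'t'+n)
cv2.imwrite('pics/t%sz.png'%n,cv2.resize(t['image'][205:280,100:240,::-1],None,fx=5.6,fy=5.6,interpolation=cv2.INTER_CUBIC))
E
python3 pt.py 11
```

```text
(no output)
```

View pics/t11z.png

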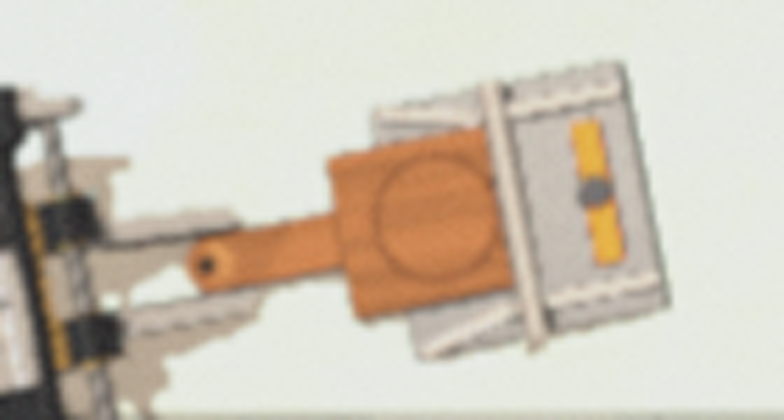

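Request:
send_rows([
  [-1, [-0.0085, -0.001, 0.0055], 0],
  [-1, [-0.0085, -0.001, 0.0055], 0],
  [-1, [0, 0, 0], 0],
])

```text
clock: 27.52
position: [0.4542, 0.18, 0.0279]
ee_rot: [1.634, 2.082, -0.523]
wrist_force: [0.6, 0.2, -0.3]
opening: 0.295
```

```bash
python3 -c "
from h import *
from chk import loc
o,M=st();tw(-1.36);print(loc(o['position']))";python3 pt.py 12
```

```text
t 27.52 q [ 0.565  0.471  1.746 -0.584  1.223  0.613] p [0.4542 0.18   0.0279] op 0.295 F [ 0.6  0.2 -0.3] T [ 0.19 -0.04  0.03]
tx [-0.205  0.806 -0.555] ty [ 0.973  0.23  -0.024] tz [ 0.108 -0.545 -0.832]
twist 0.032 lean az deg -78.8 want -77.9 tilt 33.7 y.vert -0.024
[-0.1098  0.0033]
```

View pics/t12z.png

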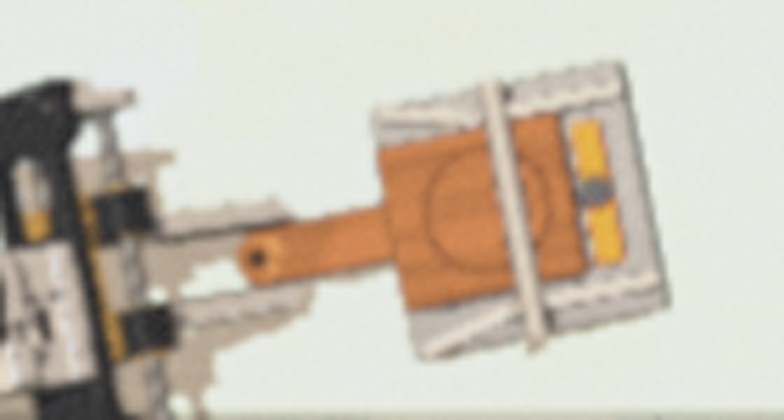

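Request:
send_rows([
  [-1, [-0.0025, 0, 0.0017], 0],
  [-1, [0, 0, 0], 0],
])

```text
clock: 27.82
position: [0.4549, 0.1771, 0.0278]
ee_rot: [1.633, 2.082, -0.523]
wrist_force: [-0.5, -0.7, -0.4]
opening: 0.299
```

Request:
send_rows([
  [-1, [-0.0017, 0, 0.0012], 0],
])

```text
clock: 27.95
position: [0.4551, 0.1766, 0.0273]
ee_rot: [1.636, 2.084, -0.52]
wrist_force: [-3.0, 7.9, 0.1]
opening: 0.294
```

```bash
python3 -c "
from h import *
from chk import loc
o,M=st();print(loc(o['position']))";python3 pt.py 13
```

```text
t 27.95 q [ 0.557  0.467  1.752 -0.584  1.215  0.608] p [0.4551 0.1766 0.0273] op 0.294 F [-3.   7.9  0.1] T [ 1.5   0.47 -0.23]
tx [-0.205  0.808 -0.552] ty [ 0.973  0.23  -0.024] tz [ 0.108 -0.542 -0.833]
[-0.1062  0.0034]
```

View pics/t13z.png

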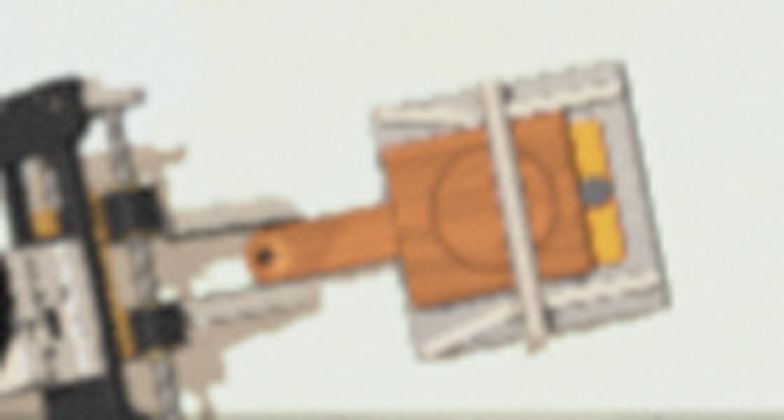

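Request:
send_rows([
  [-0.2, [0, 0, 0], 0],
  [-0.2, [0, 0, 0], 0],
  [0, [0, 0, 0], 0],
  [0, [0, 0, 0], 0],
])

```text
clock: 28.5
position: [0.4546, 0.1757, 0.0272]
ee_rot: [1.634, 2.083, -0.524]
wrist_force: [0.1, 0.5, 0.7]
opening: 0.498
```

```bash
python3 -c "
from h import *
from chk import loc
o,M=st();print(loc(o['position']))";python3 pt.py 14
```

```text
t 28.5 q [ 0.557  0.468  1.753 -0.586  1.217  0.607] p [0.4546 0.1757 0.0272] op 0.498 F [0.1 0.5 0.7] T [ 0.2   0.06 -0.01]
tx [-0.206  0.807 -0.554] ty [ 0.973  0.231 -0.026] tz [ 0.107 -0.544 -0.832]
[-0.1055  0.0027]
```

View pics/t14z.png

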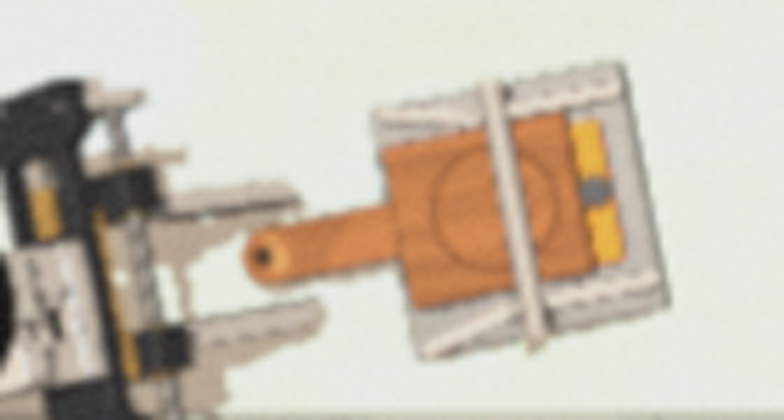

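Request:
send_rows([
  [0, [0, 0, -0.02], 0],
  [0, [0, 0, -0.04], 0],
  [0, [0, 0, -0.05], 0],
  [0, [0, 0, -0.05], 0],
  [0, [0.03, 0, -0.05], 0],
  [0, [0.03, 0, -0.05], 0],
  [0, [0, 0, 0], 0],
])

```text
clock: 29.42
position: [0.4128, 0.3694, 0.215]
ee_rot: [1.637, 2.083, -0.529]
wrist_force: [-0.1, -0.5, -0.2]
opening: 0.502
```

```bash
python3 - <<'E'
from h import *
st()
s=camera('scene');t=camera('top');save(t,'t15');save(s,'s15')
a=cv2.resize(s['image'][150:365,215:350,::-1],None,fx=2.7,fy=2.7,interpolation=cv2.INTER_CUBIC);cv2.imwrite('pics/s15z.png',a)
cv2.imwrite('pics/t15z.png',cv2.resize(t['image'][212:262,180:225,::-1],None,fx=12,fy=12,interpolation=cv2.INTER_CUBIC))
E
```

```text
t 29.43 q [ 0.845  0.447  1.329 -0.461  1.735  0.616] p [0.4128 0.3694 0.215 ] op 0.502 F [-0.1 -0.5 -0.2] T [ 0.15  0.02 -0.03]
tx [-0.205  0.807 -0.554] ty [ 0.973  0.227 -0.029] tz [ 0.102 -0.545 -0.832]
```

View pics/s15z.png

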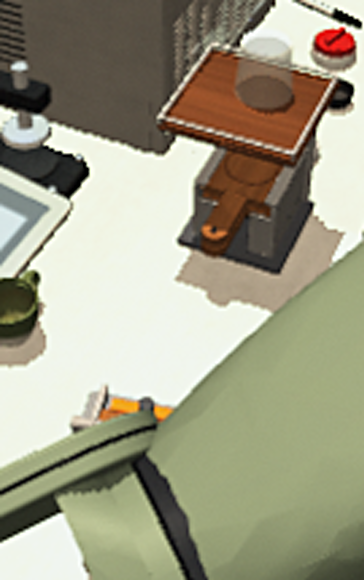

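View pics/t15z.png

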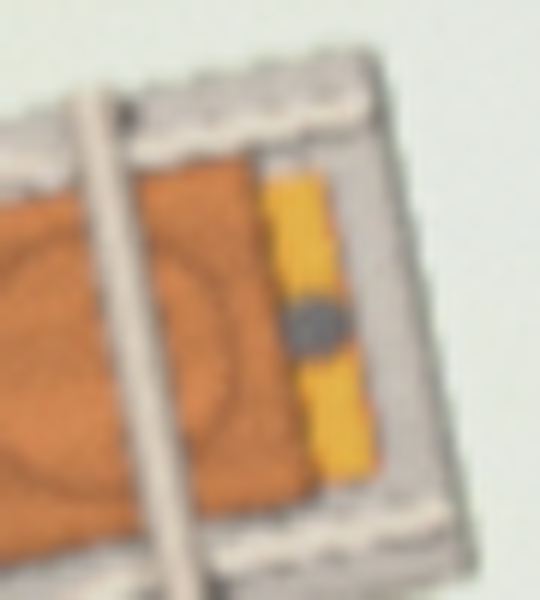

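```bash
python3 - <<'E'
import cv2,numpy as np
a=cv2.imread('pics/t0.png').astype(float);b=cv2.imread('pics/t15.png').astype(float)
for n,i in(('t0',a),('t15',b)):
    r=i[220:262,195:218];m=(r[...,2]>190)&(r[...,0]<130)&(r[...,1]>140)
    ys,xs=np.nonzero(m);print(n,m.sum(),(xs.max()+195,ys.min()+220,ys.max()+220),[int(xs[ys==k].max()+195) for k in range(9,30,4) if (ys==k).any()])
for row in (230,234,246,249):
    print(row,'\n t0 ',a[row,196:216,::-1].astype(int).tolist(),'\n t15',b[row,196:216,::-1].astype(int).tolist())
E
```

```text
t0 102 (np.int64(210), np.int64(226), np.int64(251)) [206, 207, 209, 210, 210]
t15 94 (np.int64(211), np.int64(226), np.int64(251)) [206, 207, 209, 210, 210]
230 
 t0  [[196, 189, 177], [196, 188, 178], [197, 191, 180], [201, 191, 182], [199, 190, 180], [200, 180, 165], [207, 160, 112], [221, 168, 73], [226, 175, 70], [226, 177, 73], [221, 167, 76], [198, 145, 105], [190, 172, 159], [196, 188, 179], [201, 193, 182], [198, 190, 179], [184, 178, 166], [156, 154, 145], [181, 186, 177], [222, 228, 219]] 
 t15 [[193, 126, 79], [193, 123, 76], [194, 124, 76], [198, 127, 80], [188, 121, 74], [166, 108, 63], [183, 128, 56], [222, 168, 70], [227, 177, 74], [226, 177, 73], [222, 171, 78], [200, 148, 106], [191, 171, 161], [195, 186, 176], [200, 192, 181], [198, 188, 179], [182, 175, 167], [154, 152, 144], [184, 189, 178], [223, 227, 220]]
234 
 t0  [[196, 187, 178], [197, 191, 180], [198, 190, 180], [196, 189, 179], [195, 189, 178], [199, 190, 180], [203, 181, 162], [217, 165, 103], [224, 167, 68], [225, 175, 71], [224, 176, 72], [215, 163, 77], [181, 141, 113], [189, 177, 168], [197, 191, 180
[... 1078 characters left out ...]
178], [183, 174, 166]]
249 
 t0  [[184, 176, 167], [191, 184, 175], [192, 183, 175], [194, 185, 177], [195, 187, 176], [193, 186, 176], [194, 187, 177], [193, 186, 177], [195, 186, 177], [201, 178, 156], [219, 168, 98], [226, 172, 71], [226, 174, 71], [226, 178, 74], [217, 165, 82], [178, 142, 115], [186, 174, 166], [193, 186, 176], [192, 184, 176], [190, 183, 175]] 
 t15 [[164, 105, 69], [174, 112, 69], [182, 118, 73], [188, 121, 77], [189, 122, 76], [188, 122, 77], [185, 119, 74], [184, 119, 74], [177, 117, 73], [174, 120, 63], [212, 152, 63], [225, 171, 67], [228, 178, 74], [225, 175, 71], [215, 162, 77], [178, 143, 116], [186, 174, 166], [190, 184, 174], [193, 184, 176], [188, 180, 171]]
```

```bash
python3 - <<'E'
import cv2,numpy as np
a=cv2.imread('pics/t0.png').astype(int);b=cv2.imread('pics/t15.png').astype(int)
d=(abs(a-b).max(2)>40).astype(np.uint8)
n,l,s,c=cv2.connectedComponentsWithStats(d)
print([s[i].tolist() for i in range(1,n) if s[i][4]>8])
from h import *
print(env.observe()['qd'].round(3), env.observe()['wrist_force'].round(1))
cv2.imwrite('pics/cmp.png',cv2.resize(b[150:285,60:400].astype(np.uint8),None,fx=2.3,fy=2.3))
E
```

```text
[[191, 225, 16, 31, 324], [143, 228, 49, 33, 903], [0, 236, 5, 6, 20], [0, 253, 9, 10, 57], [11, 255, 62, 37, 962], [0, 265, 5, 23, 70], [0, 298, 16, 22, 120], [192, 404, 10, 13, 35]]
[-0.026  0.001  0.048 -0.     0.001  0.   ] [-0.2  0.3 -0.7]
```

View pics/cmp.png

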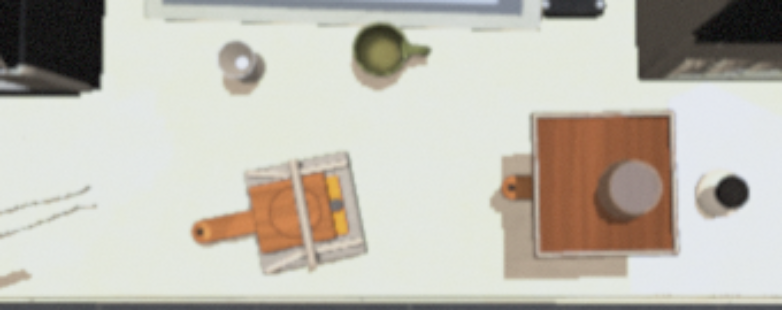

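```bash
python3 - <<'E'
import cv2,numpy as np
a=cv2.imread('pics/t0.png')[220:330,0:130];b=cv2.imread('pics/t15.png')[220:330,0:130]
cv2.imwrite('pics/l.png',cv2.resize(np.hstack([a,b]),None,fx=3,fy=3))
E
```

```text
(no output)
```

View pics/l.png

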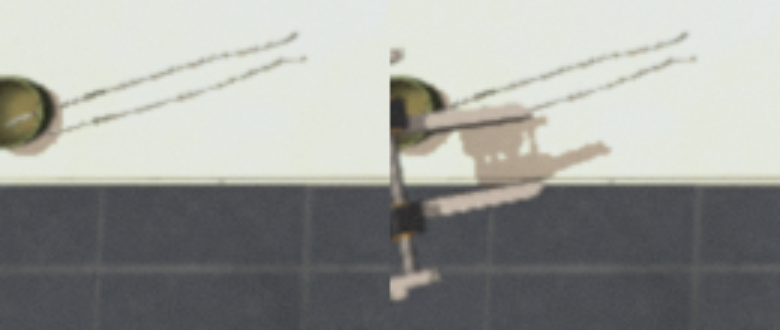

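The gripper hangs above the bowl with the tongs. Nothing there has moved, and at TCP z = 0.21 it touches nothing. I'm letting the arm settle, then handing in.

Request:
send_rows([
  [0, [0, 0, -0.02], 0],
  [0, [0, 0, 0], 0],
  [0, [0, 0, 0], 0],
])

```text
clock: 29.9
position: [0.4095, 0.3707, 0.2251]
ee_rot: [1.639, 2.077, -0.554]
wrist_force: [-0.3, 0.2, -0.3]
opening: 0.496
```

```bash
python3 -c "
from h import *
st(); print(workorder.sign_off())"
```

```text
t 29.9 q [ 0.849  0.451  1.307 -0.461  1.772  0.611] p [0.4095 0.3707 0.2251] op 0.496 F [-0.3  0.2 -0.3] T [ 0.2   0.06 -0.02]
tx [-0.205  0.801 -0.563] ty [ 0.975  0.22  -0.043] tz [ 0.09  -0.558 -0.825]
the job is handed in; nothing more can be done
None
```

I drew the top paddle out by its handle, slid it board first under the bar until it met the orange stop, let go, and handed the job in at 29.9 s. No verdict is reported.

**Lean:** The moves only allow a twist about the tool's own axis. I got the 34° lean by pushing the arm against its joint limits, well away from the scene.

**Last checks, from the top and scene pictures:**
- **Stop:** its back edge is in the same pixels as at the start, so it was not shoved back. I felt about 8 N at contact, under its 9 N limit.
- **Board:** its front edge shows no gap to the stop. The resolution is about 2.7 mm per pixel, so a gap under a millimetre would not show.
- **Dispenser:** the next paddle has risen into place, and no other paddle was drawn out.
- **Bystanders:** the glass, jigger and tamper show no change from the start picture. The gripper ended clear of everything at z = 0.22 m.

**What went less well:**
- **First insertion:** it stopped at the bar with the wrist force at about 33 N, most likely because the paddle's nose was tilted up. I backed off, loosened the grip so the paddle lay flat, and the second try went in with under 3 N.
- **Joint 1:** it read 2.732 rad for about a second while I was getting the lean, against a stated limit of 2.73.
- **Joint 3:** it read 0.225 rad at its lower limit, stated as 0.23. I could not tell whether either of these counts as passing the range.

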